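# Lock the moisture tester's lid with its curved hook

## Robot

A 6-joint arm with a two-finger parallel gripper is mounted at the origin on the work surface. World frame = base frame: x ahead of the robot, y to its left, z up, the work surface at z = 0. Lengths are in m, angles in rad, forces in N, time in s.
With the tool pointing down it reaches from about 0.25 to 0.775 m from the base axis. Payload 4 kg.
Tool frame: the origin (TCP) lies midway between the tips of the shut fingers; the grasp point (between the pads) lies 19 mm behind it (robot.tcp_to_grasp is the distance from the TCP to the grasp point, in m); x points along the fingers, y is the direction in which the jaws open and shut, and the axes are right-handed (so a half turn about x gives the same grasp; the last joint's range is limited). The gripper opens to 94 mm and grips with 3 to 60 N. Pads are 16 mm wide; open, the fingers measure 119 mm over their backs; the gripper's body (75 mm by 177 mm) begins 78 mm behind the grasp point.
Start: joints at [-1.331, 0.087, 1.371, -0, 1.684, -0.103], TCP at [0.185, -0.518, 0.206] pointing down, gripper open.
Joint ranges: [-3.1, 3.1], [-0.76, 2.03], [0.27, 2.55], [-1.08, 4.22], [0.17, 2.65], [-2.57, 2.57]. Speed limits (rad/s): [2.79, 2.79, 3.14, 3.14, 3.14, 3.14].

## Interface

Orientations are given as [roll, pitch, yaw] about the fixed x, y, z axes, in that order (R = Rz(yaw) Ry(pitch) Rx(roll)).
In Python, from bench import robot gives the robot as it stands.
- The arm moves only by the tool send_rows, never from a script. Its argument "increments" is a list of rows, each a list of 5 numbers: the opening, from -1 (shut) to 1 (fully open), so that 0 is half open, then the shift along the tool's x, y, z in m, then the turn about the tool's x in rad. In form: [[hand, tx, ty, tz, roll], ...]. A call has 1 to 5 rows; each row is the pose to reach, as a shift and turn from the pose commanded when the call began, along the tool's axes at that moment; what a row does not reach only later rows make up. A row lasts 1/12 s, in which the tool goes at most 41.7 mm and 7.16 degrees, less where a joint would pass 70% of its speed; a pose out of reach is approached as far as the arm can. A call with a gripper value outside its range is refused whole. The fingers move at their own pace and stop on an object; the grip force is fixed at half the most. Time passes only in rows, so rows that repeat a pose let the fingers close. It gives the time, the measured TCP pose, the force and the opening at its end, in the units of the state.
- robot.get_obs(): the state, without advancing time (a new reading comes with each control period).
- robot.snapshot(name): name is "scene" or "top" or "wrist"; returns a dict with "image" (400x640x3 uint8, red, green, blue), "intrinsics" (3x3 intrinsics, pixels), "world_from_camera" (4x4, takes a point from camera to world coordinates). Camera axes: x right, y down, z forward; pixel columns grow to the right and rows downward; lengths in m; the calibration is good to about 2 mm. A picture is of the moment at which its call begins. There is no depth.
- robot.close_job(): hands the job in, once; it reports no verdict.
The state is a dict: "time": time; "joint_positions": joint angles; "qvel": joint speeds; "joint_torque": joint torques, N m; "tool_pos": TCP position; "ee_rot": TCP orientation; "wrist_force": force on the tool from outside, world axes, zero at the start; "wrist_torque": the same for the moment, N m; "width": finger opening in m.
Only numpy, scipy, OpenCV 4.12 (cv2) and the standard library are available. Lean on these libraries where they do the work, as an engineer would, in place of code of your own. Each camera call takes 0.05 s, during which the arm holds its last target.

## Task

Lock the lid of the moisture tester: pick up the curved locking hook from the counter, swing its point round through the upright brass ring on the tester's deck, and push it on round until the point butts against the steel keeper under its little hood. Press it home there with about 8 N for a moment, never forcing the hook against the ring or the keeper with more than 15 N, then let go, leaving the hook standing on the deck with its point still against the keeper, and leave the other things on the counter where they are.

Things in the scene. Friction and masses are not known exactly. Their poses are not given: they have to be found in the camera images.
- tester: Green moisture tester, fixed. Flat deck, top 50 mm above the counter, x -110 to 110, y -120 to 110 mm; beyond y = 110 a 170 mm tall tower with side crank. Origin: on the counter, straight below the centre of the circle (radius 50 mm) that the locked hook's wire follows. z up; the ring stands at x = 50 mm, and the steel keeper on the same circle beyond it.
- ring (a point): Centre of the upright brass ring on the deck, 14 mm above the deck. Hole 12 mm across, tube 5 mm thick, ring's top 25 mm above the deck. Axes as the tester's; the hole runs along y. The hook's point enters going to +y, anticlockwise seen from above about the tester's origin.
- hook_grip (a point): Middle of the hook's upright wooden paddle handle, 14 (x) x 30 (y) mm, 20 to 68 mm above the hook's underside; this point is 46 mm above it. Under it a brass foot, a disc 40 mm across, 20 tall, on which the hook stands. Hook about 130 g. z up; x is the way the wire leaves the handle.
- hook_tip (a point): Very end of the rounded point of the hook's wire. Hook axes.
- hook_arc_centre (a point): Centre of the hook's wire arc: 50 mm along +y from the handle axis, 14 mm above the underside. Hook axes.
- hook: The locking hook; origin at the centre of the foot's underside. A round steel wire 7 mm thick, level, 14 mm above the underside, starts on the handle axis towards +x and curls anticlockwise (from above) about the point 50 mm to +y, radius 50 mm, through 150 degrees to a rounded point.
- cup: Bystander: tin measuring cup with a handle, 72 mm across, 75 mm tall.
- hopper_ring: Bystander: brass hopper ring lying flat, 90 mm across, 22 mm tall.
- dish: Bystander: glazed white sample dish, 100 mm across, 30 mm tall.
- tamper: Bystander: turned ash tamping dowel standing upright, 42 mm across, 105 mm tall.
- scoop: Bystander: spoon-like seed scoop lying flat, 170 mm long.
- tin: Bystander: closed steel sample tin, 60 mm across, 70 mm tall.
- weight: Bystander: small brass weight, 44 mm across, 35 mm tall.
- lid_ring: The brass ring as a body; origin on the deck under its centre. Keeper: rigid block 24 wide, 12 thick, 24 mm tall, on the 50 mm circle; the face that stops the hook's point is 104 degrees anticlockwise of the ring, give or take 10: clamped anywhere there, not measured, to be felt. Holds at 25 N. A hood 10 mm long, 22.5 to 26.5 mm above the deck, overhangs the face.

How it is judged:
On the way, in this order (a step that is already met when the one before it is completed fails the run):
1. the hook's point has passed through the ring (about 1 to 4 cm beyond it, the wire running through the hole) (y of hook_tip in the frame of ring between 0.01 and 0.042 m and x of hook_tip in the frame of ring above -0.04 m and horizontal distance between hook_arc_centre and ring between 0.045 and 0.055 m and z of ring in the frame of hook between 0.0085 and 0.0195 m), for 0.1 s.
2. the hook is pressed home against the keeper with at least 4 N for 0.3 s (contact force between hook and keeper_c0 above 4 N and distance between hook_tip and keeper_c0 below 0.0105 m), for 0.3 s.
At the end, for the whole second after the job is handed in: The hook stands on the deck (upright within 6 degrees), at rest and let go, its wire running through the ring (ring centre within 5 mm of the wire's arc), its point still against the keeper (within 10.5 mm of the middle of the keeper's 12 mm thick block, so about 4 mm of its face) (distance between hook_tip and keeper_c0 below 0.0105 m and horizontal distance between hook_arc_centre and ring between 0.045 and 0.055 m and z of ring in the frame of hook between 0.0085 and 0.0195 m and angle between hook's own z axis and vertical below 0.1 rad and linear speed of hook below 0.02 m/s and contact force between hook and the fingers below 0.1 N); the robot touches nothing.
It fails at once if the hook is forced against the ring or the keeper with more than 15 N (contact force between hook and lid_ring above 15 N or contact force between hook and keeper_c0 above 15 N).
It fails at once if another thing on the counter is moved by more than 2 cm (distance of any of cup, hopper_ring, dish, tamper, scoop, tin, weight from where it was at the start of the episode above 0.02 m).
It also fails if it takes over 72 s, if anything falls off the work surface, if the arm or the gripper's body presses on something with over 40 N, if the wrist force passes 120 N, or if a joint passes its speed limit or range.

## Working session

There is one attempt and no reset: what is moved stays moved. The work goes in short steps, Python scripts to look and compute and a tool call to move; the robot and the scene stay as the last step left them, time stands still between calls to the robot, and variables do not carry over. Pictures are saved under pics/ and viewed, and the job is handed in when it is done.

Besides the shell and the picture viewer there is one more tool, called after "Emit:" in YAML: its name, and indented under it one key for each argument. send_rows: Moves the arm, as the interface text tells. Its arguments: {"type":"object","properties":{"increments":{"type":"array"}},"required":["increments"]}

```bash
ls; mkdir -p pics; python3 - <<'E'
from bench import robot
import cv2
o=robot.get_obs();print(o)
for n in["scene","top","wrist"]:
    s=robot.snapshot(n);cv2.imwrite(f"pics/{n}0.png",s["image"][:,:,::-1]);print(n,s["intrinsics"].tolist(),s["world_from_camera"].round(4).tolist())
E
```

```text
pics
{'time': 0.0, 'joint_positions': array([-1.33111455e+00,  8.79346597e-02,  1.37224888e+00, -5.09928539e-08,
        1.68358984e+00, -1.03085811e-01]), 'qvel': array([-1.33231941e-03,  6.66355630e-05, -3.40605629e-04, -6.33094338e-04,
       -2.75937530e-04, -6.02335487e-04]), 'joint_torque': array([-1.69488303e-03, -3.40185285e+01, -3.02432299e+01,  7.15036970e-02,
        3.31619766e-02, -1.55419093e-04]), 'tool_pos': array([ 0.18472436, -0.51746894,  0.20431802]), 'ee_rot': array([-1.6738589 ,  1.5686156 ,  1.81050133]), 'wrist_force': array([ 1.12841051, -0.44724892, -0.59289043]), 'wrist_torque': array([ 0.05682936, -0.02167183,  0.0103421 ]), 'width': 0.0941457612443754}
scene [[419.393618090214, 0.0, 319.45391242882664], [0.0, 419.393618090214, 203.16579403714073], [0.0, 0.0, 1.0]] [[-0.5057, 0.6791, -0.5321, 1.0654], [0.8627, 0.3968, -0.3135, 0.2408], [-0.0018, -0.6176, -0.7865, 0.7973], [0.0, 0.0, 0.0, 1.0]]
top [[407.898856097801, 0.0, 324.13022017643976], [0.0, 407.898856097801, 193.3774283652], [0.0, 0.0, 1.0]] [[-0.0061, -0.989, 0.1479, 0.4076], [-0.9998, 0.009, 0.0191, -0.0335], [-0.0202, -0.1477, -0.9888, 1.1728], [0.0, 0.0, 0.0, 1.0]]
wrist [[309.901446939, 0.0, 319.7825535103024], [0.0, 309.901446939, 200.2474864811985], [0.0, 0.0, 1.0]] [[0.3367, -0.9084, -0.2478, 0.2565], [-0.9416, -0.3254, -0.0863, -0.4929], [-0.0022, 0.2624, -0.965, 0.383], [0.0, 0.0, 0.0, 1.0]]
```

View pics/scene0.png

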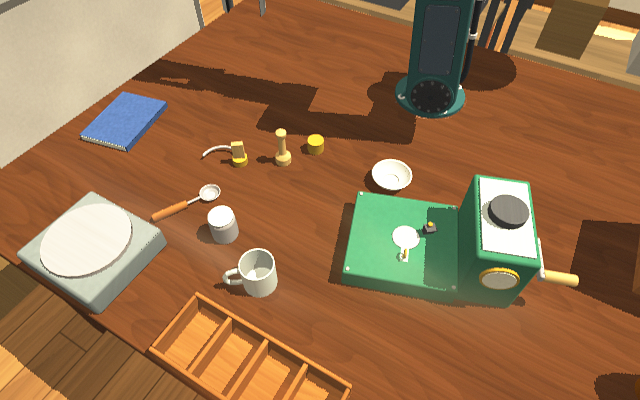

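View pics/top0.png

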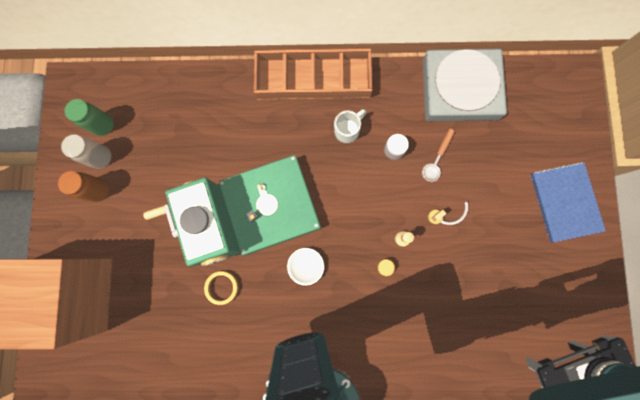

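View pics/wrist0.png

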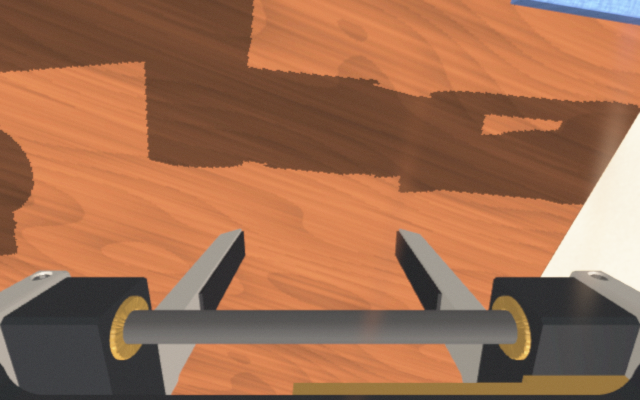

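```bash
python3 - <<'E'
import cv2
t=cv2.imread("pics/top0.png");s=cv2.imread("pics/scene0.png")
def c(im,x0,y0,x1,y1,f,n):cv2.imwrite("pics/"+n,cv2.resize(im[y0:y1,x0:x1],None,fx=f,fy=f,interpolation=cv2.INTER_CUBIC))
c(t,380,180,480,255,8,"t_hook.png")
c(t,200,140,330,270,6*0.76,"t_dev.png")
c(t,235,175,295,225,12,"t_ring.png")
c(s,195,120,295,190,8,"s_hook.png")
c(s,335,180,475,300,5,"s_dev.png")
c(s,385,205,445,270,9,"s_ring.png")
E
```

```text
(no output)
```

View pics/t_hook.png

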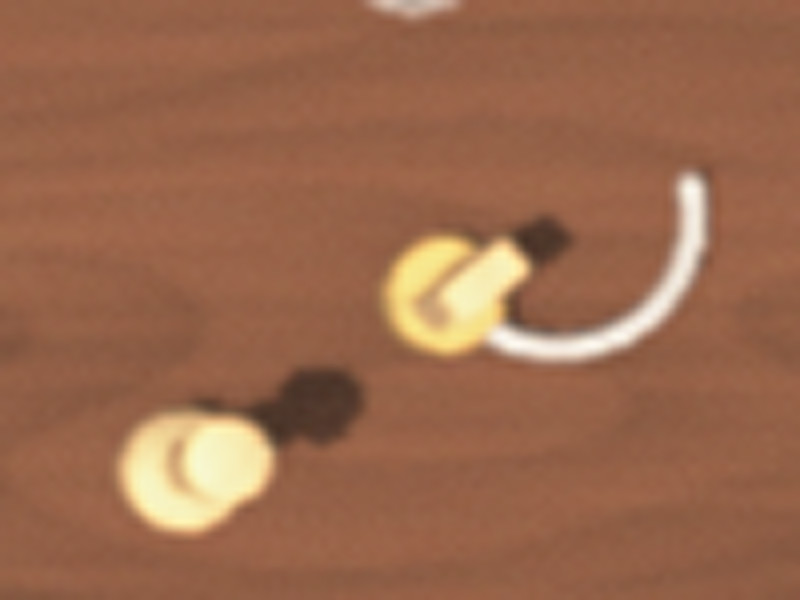

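View pics/t_dev.png

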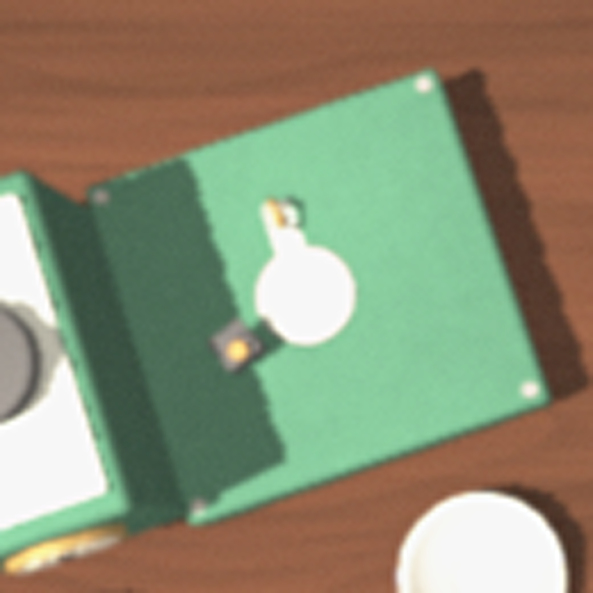

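View pics/t_ring.png

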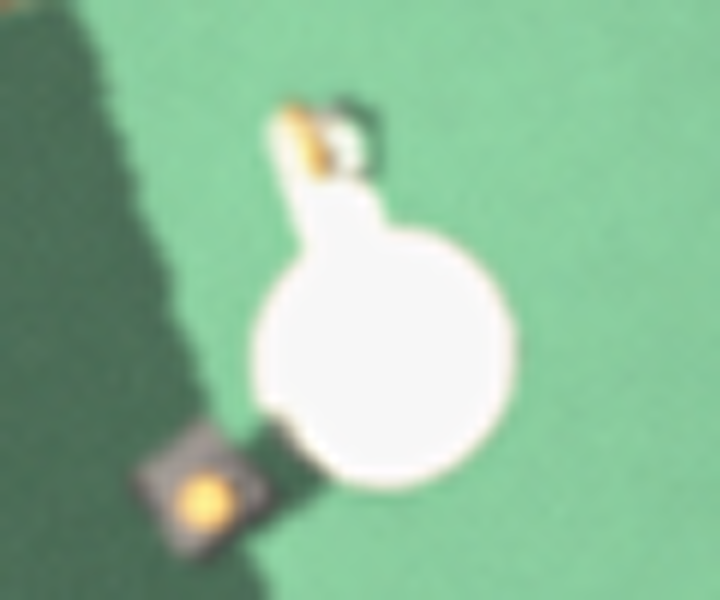

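View pics/s_hook.png

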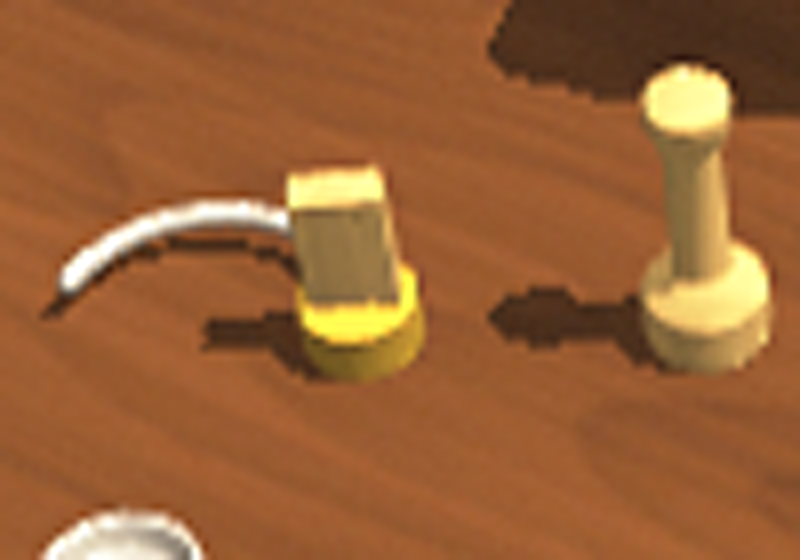

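View pics/s_ring.png

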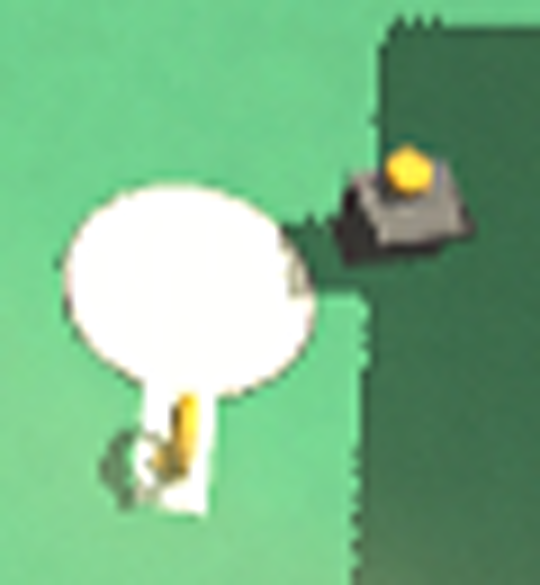

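View pics/s_dev.png

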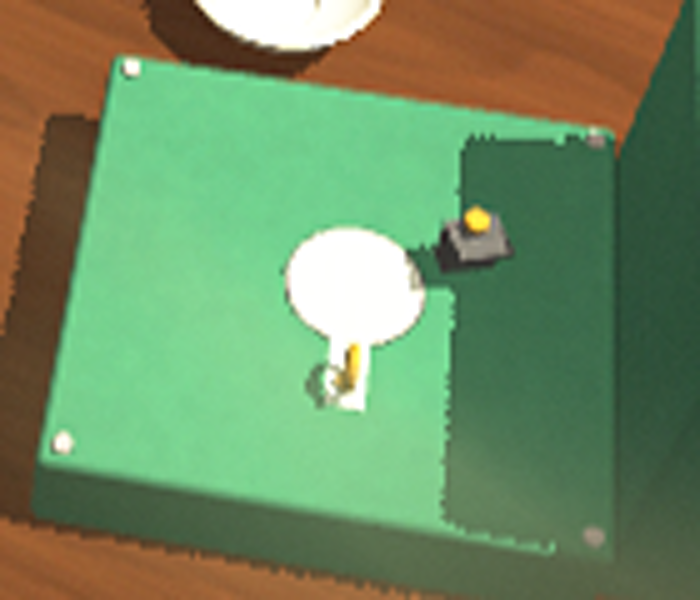

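```bash
cat > h.py <<'E'
import numpy as np
C={"top":(np.array([[407.898856097801,0,324.13022017643976],[0,407.898856097801,193.3774283652],[0,0,1]]),np.array([[-0.0061,-0.989,0.1479,0.4076],[-0.9998,0.009,0.0191,-0.0335],[-0.0202,-0.1477,-0.9888,1.1728]])),
"scene":(np.array([[419.393618090214,0,319.45391242882664],[0,419.393618090214,203.16579403714073],[0,0,1]]),np.array([[-0.5057,0.6791,-0.5321,1.0654],[0.8627,0.3968,-0.3135,0.2408],[-0.0018,-0.6176,-0.7865,0.7973]]))}
def proj(c,P):
    K,T=c if isinstance(c,tuple) else C[c]; P=np.atleast_2d(P)
    q=(P-T[:3,3])@T[:3,:3]; q=q@K.T; return q[:,:2]/q[:,2:]
def ray(c,uv,z):
    K,T=c if isinstance(c,tuple) else C[c]; d=T[:3,:3]@np.linalg.inv(K)@np.array([*uv,1.]); t=T[:3,3]; return t+d*(z-t[2])/d[2]
def pose(p,L):
    x,y,a=p; L=np.atleast_2d(L); c,s=np.cos(a),np.sin(a)
    return np.c_[x+c*L[:,0]-s*L[:,1],y+s*L[:,0]+c*L[:,1],L[:,2]]
def crop(uv,s,o):return np.atleast_2d(uv)/s+np.array(o)
E
python3 - <<'E'
from h import *
from scipy.optimize import least_squares
L=np.array([[110,-120,50],[-110,-120,50],[-110,110,50],[110,110,50]])/1e3
T=crop([[437,68],[548,403],[193,524],[88,186]],4.56,(200,140))
S=crop([[43,463],[118,57],[615,132],[612,560]],5,(335,180))
w=np.array([1,1,.5,.5])[:,None]
for use in["t","s","ts"]:
    f=lambda p:np.concatenate([((proj("top",pose(p,L))-T)*w).ravel()*("t" in use),((proj("scene",pose(p,L))-S)*w).ravel()*("s" in use)])
    r=least_squares(f,[.4,.1,.3]);print(use,r.x.round(4),r.fun.round(1))
print("ring top",ray("top",crop([307,140],12,(235,175))[0],.073),"scene",ray("scene",crop([180,428],9,(385,205))[0],.070))
print("expected ring",pose(r.x,[.05,0,.064]))
print("disc",ray("top",crop([386,358],12,(235,175))[0],.05),ray("scene",crop([190,290],9,(385,205))[0],.05))
tp=r.x
# keeper top z
k=ray("top",crop([203,495],12,(235,175))[0],.0765); 
c,s=np.cos(tp[2]),np.sin(tp[2]);d=k[:2]-tp[:2];kl=[c*d[0]+s*d[1],-s*d[0]+c*d[1]];print("keeper local",kl,np.degrees(np.arctan2(kl[1],kl[0])),np.hypot(*kl))
# hook
Ta=crop([[690,180],[697,230],[680,280],[640,325],[560,350],[510,340]],8,(380,180))
Sa=crop([[70,280],[140,225],[220,208],[275,217]],8,(195,120))
Tf=crop([445,295],8,(380,180));Th=crop([486,280],8,(380,180));Sh=crop([336,189],8,(195,120))
Tt=crop([690,172],8,(380,180));St=crop([63,290],8,(195,120))
def arc(p,ph):return pose(p,np.c_[.05*np.sin(ph),.05-.05*np.cos(ph),0*ph+.014])
tt=np.radians(150)+.0
def f(p,u="ts"):
    ph=np.linspace(.2,np.radians(150),300);A=arc(p,ph);r=[]
    if "t" in u:
        P=proj("top",A)
        r+= [np.linalg.norm(P-q,axis=1).min() for q in Ta]
        r+= list((proj("top",pose(p,[0,0,.02]))-Tf).ravel())+list((proj("top",pose(p,[0,0,.068]))-Th).ravel())+list((proj("top",arc(p,np.array([tt])))-Tt).ravel())
    if "s" in u:
        P=proj("scene",A); r+=[np.linalg.norm(P-q,axis=1).min() for q in Sa]
        r+=list((proj("scene",pose(p,[0,0,.068]))-Sh).ravel())+list((proj("scene",arc(p,np.array([tt])))-St).ravel())
    return r
for u in["t","s","ts"]:
    r=least_squares(lambda p:f(p,u),[.38,-.28,-2.2],diff_step=1e-3);print(u,r.x.round(4),np.round(r.fun,1))
E
```

```text
t [0.5448 0.1467 0.3194] [ 0.1 -0.2  0.5  0.1 -0.7  0.3 -0.5 -0.1 -0.  -0.  -0.  -0.   0.  -0.
  0.   0. ]
s [0.5463 0.1507 0.334 ] [-0.  -0.  -0.  -0.  -0.   0.  -0.  -0.  -0.7  0.4 -0.4 -1.1  0.7 -0.5
  1.4  0.8]
ts [0.5455 0.1492 0.3286] [-1.3 -0.7 -0.2 -0.6 -0.9  0.3 -1.1 -0.  -1.4 -0.6 -0.5 -1.8  0.6 -0.6
  0.9  0.5]
ring top [0.59229918 0.16192644 0.073     ] scene [0.5955847 0.1639738 0.07     ]
expected ring [[0.59278168 0.16535855 0.064     ]]
disc [0.54478586 0.14677811 0.05      ] [0.54628246 0.1488205  0.05      ]
keeper local [np.float64(-0.021758091400100033), np.float64(0.043579887578074405)] 116.53153955399716 0.04870955904843228
t [ 0.5101 -0.3276 -2.4438] [0.  0.5 0.5 0.5 0.4 0.2 0.9 0.  0.2 0.3 0.  1. ]
s [ 0.5112 -0.3255 -2.4418] [ 0.1  0.6  0.7  0.4 -0.5 -0.9  0.4 -0.7]
ts [ 0.5102 -0.327  -2.4393] [ 0.2  0.8  0.7  0.8  0.6  0.2  0.7 -0.   0.   0.2 -0.3  0.9  0.4  0.2
  0.3  0.1 -0.8 -1.3  0.2 -1.1]
```

```bash
python3 - <<'E'
from scipy.spatial.transform import Rotation as R
import numpy as np
M=R.from_euler('xyz',[-1.6738589,1.5686156,1.81050133]).as_matrix();print(M.round(3))
E
```

```text
[[-0.001  0.336 -0.942]
 [ 0.002 -0.942 -0.336]
 [-1.    -0.002 -0.   ]]
```

Emit:
send_rows:
  increments:
    - [0,0,-0.007,-0.037,0.121]
    - [0,0,-0.014,-0.074,0.242]
    - [0,0,-0.021,-0.111,0.363]
    - [0,0,-0.028,-0.148,0.484]
    - [0,0,-0.035,-0.185,0.605]

```text
time: 0.57
tool_pos: [0.3453, -0.4237, 0.2051]
ee_rot: [-0.634, 1.57, 2.266]
wrist_force: [1.1, -0.2, 0.1]
width: 0.0641
```

```bash
cat > go.py <<'E'
import sys
from h import *
from bench import robot
from scipy.spatial.transform import Rotation as R
def cur():
    o=robot.get_obs();M=R.from_euler('xyz',o["ee_rot"]).as_matrix();return o,M,np.degrees(np.arctan2(M[1,1],M[0,1]))
def inc(x,y,z,psi):
    o,M,p=cur();d=(psi-p+180)%360-180
    print("t",round(o["time"],2),"pos",o["tool_pos"].round(4),"psi",p.round(2),"F",o["wrist_force"].round(2),"T",o["wrist_torque"].round(3),"w",round(o["width"],4),"j6",o["joint_positions"][5].round(2))
    print("inc",(M.T@(np.array([x,y,z])-o["tool_pos"])).round(4),"roll",np.radians(-d).round(4))
if __name__=="__main__": inc(*map(float,sys.argv[1:5]))
E
python3 go.py .510 -.327 .205 -140
```

```text
t 0.57 pos [ 0.3453 -0.4237  0.2051] psi -103.88 F [ 1.11 -0.23  0.09] T [ 0.071 -0.004 -0.017] w 0.0641 j6 0.82
inc [ 1.000e-04 -1.334e-01 -1.367e-01] roll 0.6305
```

Emit:
send_rows:
  increments:
    - [0,0,-0.027,-0.027,0.122]
    - [0,0,-0.053,-0.055,0.244]
    - [0,0,-0.08,-0.082,0.366]
    - [0,0,-0.107,-0.109,0.488]
    - [0,0,-0.132,-0.135,0.61]

```text
time: 0.98
tool_pos: [0.5073, -0.3268, 0.2051]
ee_rot: [0.208, 1.57, 2.516]
wrist_force: [-0.0, 0.4, 0.2]
width: 0.0471
```

```bash
python3 go.py .510 -.327 .205 -140; python3 - <<'E'
from bench import robot
import cv2,pickle
s=robot.snapshot("wrist");cv2.imwrite("pics/w1.png",s["image"][:,:,::-1]);pickle.dump((s["intrinsics"],s["world_from_camera"]),open("w1.pkl","wb"))
E
```

```text
t 0.98 pos [ 0.5073 -0.3268  0.2051] psi -137.78 F [-0.04  0.44  0.17] T [0.076 0.031 0.046] w 0.0471 j6 1.74
inc [ 0.0001 -0.0019 -0.002 ] roll 0.0387
```

View pics/w1.png

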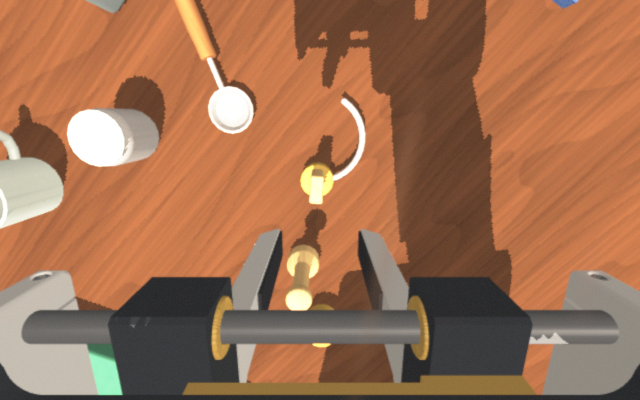

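```bash
python3 - <<'E'
from h import *
import pickle,cv2
c=pickle.load(open("w1.pkl","rb"));p=[.5102,-.327,-2.4393]
print(c[1].round(3).tolist())
im=cv2.imread("pics/w1.png")[80:220,250:400];im=cv2.resize(im,None,fx=5,fy=5,interpolation=cv2.INTER_CUBIC)
ph=np.linspace(0.4,np.radians(150),12)
P=np.r_[pose(p,np.c_[.05*np.sin(ph),.05-.05*np.cos(ph),0*ph+.014]),pose(p,[[0,0,.02],[0,0,.068],[.007,.015,.068],[-.007,.015,.068],[-.007,-.015,.068],[.007,-.015,.068]])]
for u in (proj(c,P)-[250,80]+.5)*5: cv2.circle(im,tuple(int(a) for a in u),3,(255,0,0),-1)
cv2.imwrite("pics/w1c.png",im)
E
```

```text
[[-0.74, -0.649, -0.177, 0.559], [-0.672, 0.714, 0.194, -0.384], [0.001, 0.263, -0.965, 0.384], [0.0, 0.0, 0.0, 1.0]]
```

View pics/w1c.png

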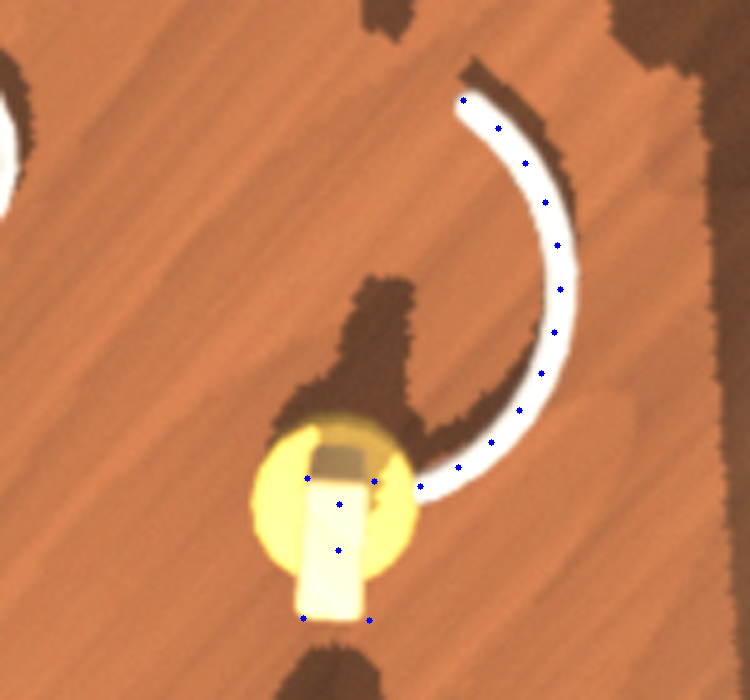

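```bash
python3 go.py .511 -.3263 .085 -139.8
```

```text
t 1.03 pos [ 0.5127 -0.3224  0.2043] psi -137.76 F [1.77 2.74 0.58] T [ 0.198 -0.098  0.069] w 0.0471 j6 1.75
inc [ 0.1193  0.0046 -0.0018] roll 0.0355
```

Emit:
send_rows:
  increments:
    - [0,0.03,0.003,-0.001,0.036]
    - [0,0.06,0.003,-0.001,0.036]
    - [0,0.09,0.003,-0.001,0.036]
    - [0,0.119,0.003,-0.001,0.036]
    - [0,0.119,0.003,-0.001,0.036]

```text
time: 1.45
tool_pos: [0.5002, -0.3279, 0.0784]
ee_rot: [0.195, 1.556, 2.473]
wrist_force: [-1.0, 0.6, -1.3]
width: 0.0467
```

```bash
python3 go.py .511 -.3263 .033 -139.8
```

```text
t 1.45 pos [ 0.5002 -0.3279  0.0784] psi -139.48 F [-1.    0.63 -1.27] T [ 0.086  0.077 -0.012] w 0.0467 j6 1.76
inc [ 0.0453 -0.0094 -0.0064] roll 0.0056
```

Emit:
send_rows:
  increments:
    - [0,0,0,0,0]
    - [0,0,0,0,0]
    - [0,0,0,0,0]

```text
time: 1.7
tool_pos: [0.5057, -0.3323, 0.0895]
ee_rot: [-2.965, 1.566, -0.688]
wrist_force: [-0.5, 0.0, 0.1]
width: 0.0469
```

```bash
python3 go.py .511 -.3263 .033 -139.8
```

```text
t 1.7 pos [ 0.5057 -0.3323  0.0895] psi -139.52 F [-0.54  0.04  0.11] T [ 0.07  -0.013  0.032] w 0.0469 j6 1.76
inc [ 0.0565 -0.0079  0.0014] roll 0.005
```

Emit:
send_rows:
  increments:
    - [0,0,0,0,0]
    - [0,0,0,0,0]
    - [0,0,0,0,0]
    - [0,0,0,0,0]

```text
time: 2.03
tool_pos: [0.5047, -0.3313, 0.0873]
ee_rot: [-2.984, 1.569, -0.706]
wrist_force: [-0.9, 0.4, -0.1]
width: 0.047
```

```bash
python3 go.py .511 -.3263 .033 -139.8
```

```text
t 2.03 pos [ 0.5047 -0.3313  0.0873] psi -139.52 F [-0.88  0.41 -0.11] T [ 0.091 -0.068 -0.007] w 0.047 j6 1.76
inc [ 0.0543 -0.0081 -0.0002] roll 0.0049
```

Emit:
send_rows:
  increments:
    - [0,0,-0.004,0,0.005]
    - [0,0,-0.008,0,0.005]
    - [0,0.01,-0.008,0,0.005]
    - [0,0.018,-0.008,0,0.005]
    - [0,0.024,-0.008,0,0.005]

```text
time: 2.45
tool_pos: [0.5099, -0.3252, 0.0605]
ee_rot: [0.277, 1.568, 2.55]
wrist_force: [-0.8, -0.6, 0.2]
width: 0.0473
```

Emit:
send_rows:
  increments:
    - [0,0.007,0,0,0]
    - [0,0.014,0,0,0]
    - [0,0.021,0,0,0]
    - [0,0.026,0,0,0]
    - [0,0.03,0,0,0]

```text
time: 2.87
tool_pos: [0.5101, -0.3258, 0.0315]
ee_rot: [0.293, 1.57, 2.566]
wrist_force: [-0.2, 0.3, 0.4]
width: 0.047
```

Emit:
send_rows:
  increments:
    - [0,0,0,0,0]
    - [0,0,0,0,0]
    - [0,0,0,0,0]
    - [0,0,0,0,0]

```text
time: 3.2
tool_pos: [0.5108, -0.3262, 0.0331]
ee_rot: [-2.974, 1.569, -0.702]
wrist_force: [0.4, 0.2, 1.4]
width: 0.0467
```

```bash
python3 go.py .511 -.3263 .033 -139.8;python3 - <<'E'
from bench import robot
import cv2,pickle
s=robot.snapshot("wrist");cv2.imwrite("pics/w2.png",s["image"][:,:,::-1]);pickle.dump((s["intrinsics"],s["world_from_camera"]),open("w2.pkl","wb"))
E
```

```text
t 3.2 pos [ 0.5108 -0.3262  0.0331] psi -139.81 F [0.37 0.19 1.44] T [0.046 0.04  0.004] w 0.0467 j6 1.78
inc [ 0.0001 -0.0001 -0.0002] roll -0.0002
```

View pics/w2.png

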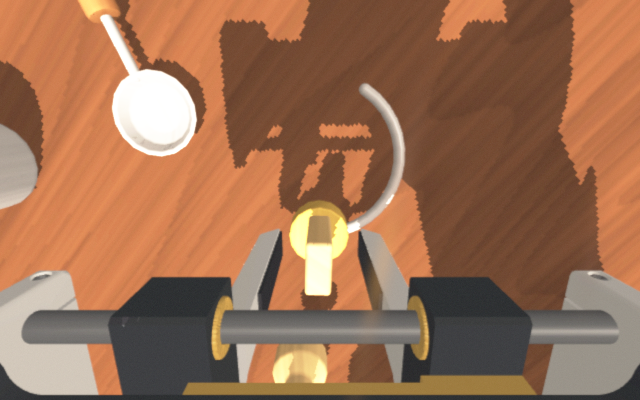

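Emit:
send_rows:
  increments:
    - [-1,0,0,0,0]
    - [-1,0,0,0,0]
    - [-1,0,0,0,0]
    - [-1,0,0,0,0]
    - [-1,0,0,0,0]

```text
time: 3.67
tool_pos: [0.5105, -0.3259, 0.0325]
ee_rot: [-3.04, 1.571, -0.767]
wrist_force: [0.1, 0.9, 0.2]
width: 0.017
```

Emit:
send_rows:
  increments:
    - [-1,0,0,0,0]
    - [-1,0,0,0,0]
    - [-1,0,0,0,0]

```text
time: 3.92
tool_pos: [0.5105, -0.3258, 0.0325]
ee_rot: [-1.251, 1.571, 1.021]
wrist_force: [-0.7, -0.2, 0.4]
width: 0.0138
```

```bash
python3 go.py .511 -.3263 .033 -139.8
```

```text
t 3.92 pos [ 0.5105 -0.3258  0.0325] psi -139.8 F [-0.73 -0.22  0.39] T [ 0.164 -0.061  0.002] w 0.0138 j6 1.78
inc [-0.0005 -0.0001 -0.0007] roll -0.0001
```

Emit:
send_rows:
  increments:
    - [-1,-0.01,0,0,0]
    - [-1,-0.035,0,0,0]
    - [-1,-0.07,0,0,0]
    - [-1,-0.105,0,0,0]
    - [-1,-0.135,0,0,0]

```text
time: 4.33
tool_pos: [0.5105, -0.326, 0.1703]
ee_rot: [-3.061, 1.569, -0.789]
wrist_force: [0.9, -0.2, -1.0]
width: 0.0137
```

Emit:
send_rows:
  increments:
    - [-1,-0.02,0,0,0]
    - [-1,-0.025,0,0,0]
    - [-1,-0.025,0,0,0]

```text
time: 4.58
tool_pos: [0.5112, -0.3265, 0.1951]
ee_rot: [-2.963, 1.566, -0.691]
wrist_force: [-1.0, -0.3, -2.7]
width: 0.0139
```

```bash
python3 go.py .499 .128 .19 -66.4;python3 - <<'E'
from bench import robot
import cv2,pickle
s=robot.snapshot("wrist");cv2.imwrite("pics/w3.png",s["image"][:,:,::-1]);o=robot.get_obs();pickle.dump((s["intrinsics"],s["world_from_camera"],o),open("w3.pkl","wb"))
E
```

```text
t 4.58 pos [ 0.5112 -0.3265  0.1951] psi -139.81 F [-0.96 -0.29 -2.69] T [ 0.089 -0.024 -0.036] w 0.0139 j6 1.78
inc [ 0.0037 -0.284   0.3551] roll -1.2812
```

View pics/w3.png

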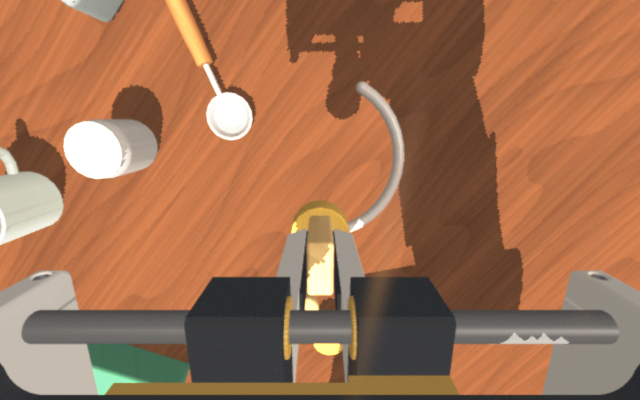

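Emit:
send_rows:
  increments:
    - [-1,0,-0.012,0.014,-0.06]
    - [-1,0,-0.035,0.042,-0.16]
    - [-1,0,-0.06,0.074,-0.27]
    - [-1,0,-0.085,0.106,-0.38]
    - [-1,0,-0.11,0.138,-0.49]

```text
time: 5.05
tool_pos: [0.5036, -0.1474, 0.1889]
ee_rot: [-0.037, 1.565, 2.73]
wrist_force: [0.8, 1.3, -1.7]
width: 0.0138
```

```bash
python3 go.py .499 .128 .19 -66.4
```

```text
t 5.05 pos [ 0.5036 -0.1474  0.1889] psi -111.48 F [ 0.84  1.26 -1.69] T [ 0.155 -0.018 -0.009] w 0.0138 j6 1.55
inc [-0.0004 -0.2546  0.1051] roll -0.7868
```

Emit:
send_rows:
  increments:
    - [-1,0,-0.036,0.015,-0.1]
    - [-1,0,-0.072,0.03,-0.2]
    - [-1,0,-0.108,0.045,-0.31]
    - [-1,0,-0.145,0.06,-0.42]
    - [-1,0,-0.175,0.072,-0.52]

```text
time: 5.47
tool_pos: [0.5013, 0.0425, 0.1893]
ee_rot: [-0.302, 1.565, 2.987]
wrist_force: [0.2, -0.4, -0.9]
width: 0.0143
```

```bash
python3 go.py .499 .128 .19 -66.4
```

```text
t 5.47 pos [0.5013 0.0425 0.1893] psi -81.57 F [ 0.2  -0.4  -0.89] T [ 0.046 -0.004 -0.016] w 0.0143 j6 1.39
inc [-0.0006 -0.085  -0.0103] roll -0.2648
```

Emit:
send_rows:
  increments:
    - [-1,0,-0.028,-0.003,-0.1]
    - [-1,0,-0.05,-0.006,-0.18]
    - [-1,0,-0.068,-0.008,-0.24]
    - [-1,0,-0.08,-0.009,-0.26]
    - [-1,0,-0.083,-0.01,-0.265]

```text
time: 5.88
tool_pos: [0.5002, 0.1249, 0.19]
ee_rot: [-0.363, 1.566, -3.096]
wrist_force: [-0.8, -0.0, -1.5]
width: 0.0137
```

Emit:
send_rows:
  increments:
    - [-1,0,0,0,0]
    - [-1,0,0,0,0]
    - [-1,0,0,0,0]
    - [-1,0,0,0,0]
    - [-1,0,0,0,0]

```text
time: 6.3
tool_pos: [0.5018, 0.1224, 0.1925]
ee_rot: [1.704, 1.57, -1.034]
wrist_force: [-0.4, 0.3, -0.8]
width: 0.014
```

```bash
python3 go.py .499 .128 .13 -66.4; cat > snap.py <<'E'
import sys,cv2,pickle
from bench import robot
n=sys.argv[1]
for cam in sys.argv[2:]:
    s=robot.snapshot(cam);cv2.imwrite(f"pics/{n}_{cam}.png",s["image"][:,:,::-1]);pickle.dump((s["intrinsics"],s["world_from_camera"],robot.get_obs()),open(f"{n}_{cam}.pkl","wb"))
E
python3 snap.py a wrist top scene
```

```text
t 6.3 pos [0.5018 0.1224 0.1925] psi -66.85 F [-0.4   0.29 -0.76] T [-0.02   0.027 -0.018] w 0.014 j6 1.3
inc [ 0.0625 -0.0062  0.0004] roll -0.0079
```

View pics/a_wrist.png

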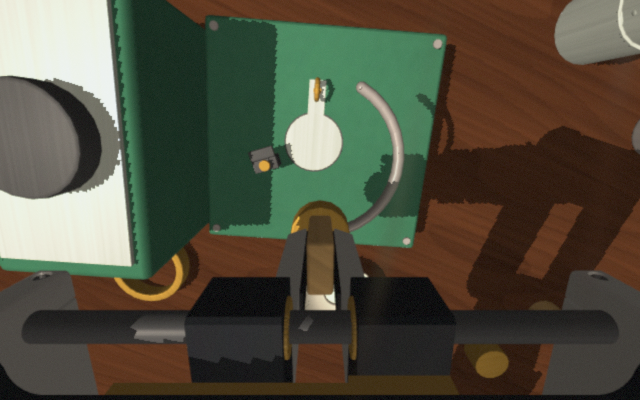

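View pics/a_scene.png

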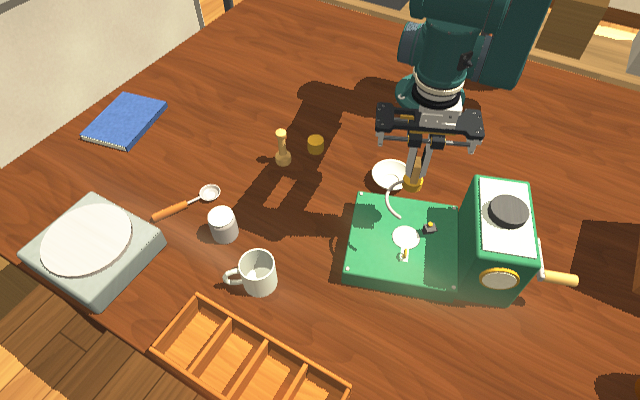

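```bash
python3 - <<'E'
import cv2
t=cv2.imread("pics/a_wrist.png")
def c(im,x0,y0,x1,y1,f,n):cv2.imwrite("pics/"+n,cv2.resize(im[y0:y1,x0:x1],None,fx=f,fy=f,interpolation=cv2.INTER_CUBIC))
c(t,200,5,460,255,3,"a1.png")
c(t,280,65,420,205,5,"a2.png")
c(t,240,60,350,180,5,"a3.png")
E
```

```text
(no output)
```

View pics/a1.png

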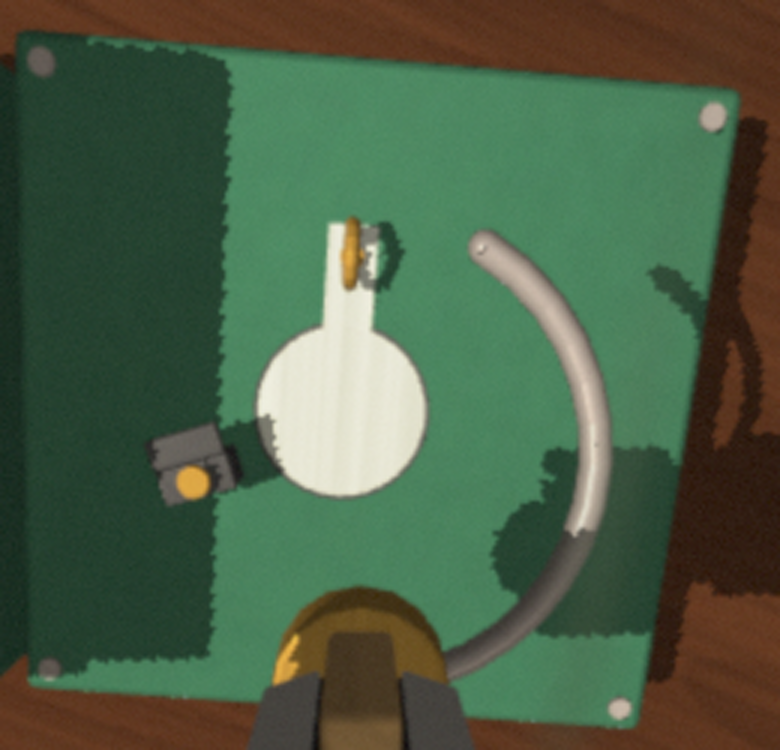

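View pics/a2.png

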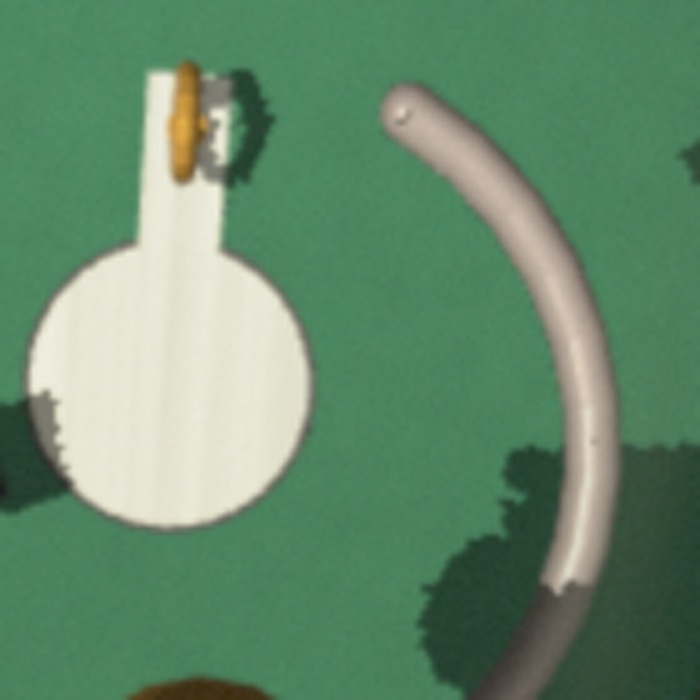

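View pics/a3.png

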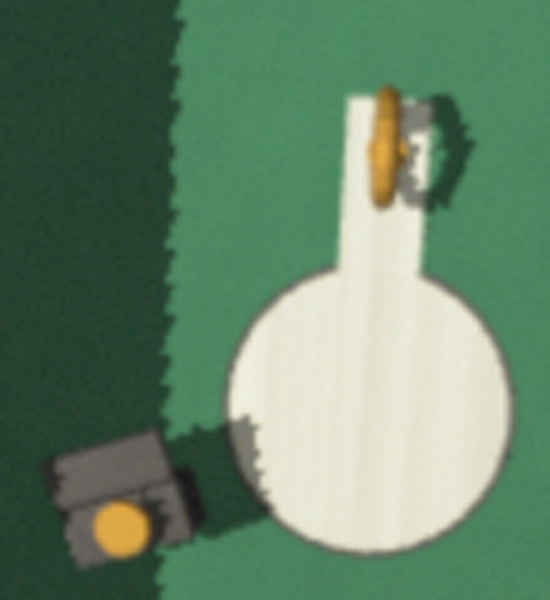

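```bash
cat > fit.py <<'E'
from h import *
from scipy.optimize import least_squares
def fithook(c,arcpts,tip,z0,p0):
    ph=np.linspace(.2,np.radians(150),600)
    A=lambda p,ph:pose(p,np.c_[.05*np.sin(ph),.05-.05*np.cos(ph),0*ph+.014+z0])
    def f(p):
        P=proj(c,A(p,ph));r=[]
        for q in arcpts:
            i=np.clip(np.argmin(np.linalg.norm(P-q,axis=1)),1,598);t=P[i+1]-P[i-1];t/=np.linalg.norm(t);d=q-P[i];r.append(d[0]*t[1]-d[1]*t[0])
        return np.r_[r,((proj(c,A(p,np.array([np.radians(150)])))-tip)).ravel()]
    return least_squares(f,p0,diff_step=1e-3)
E
python3 - <<'E'
from fit import *
import pickle
K,T,o=pickle.load(open("a_wrist.pkl","rb"));c=(K,T)
from scipy.spatial.transform import Rotation as R
M=R.from_euler('xyz',o["ee_rot"]).as_matrix();psi=np.arctan2(M[1,1],M[0,1]);print(o["tool_pos"],np.degrees(psi))
L=np.array([[110,-120,50],[-110,-120,50],[110,110,50],[-110,110,50]])/1e3
Q=crop([[740,92],[637,728],[18,32],[30,685]],3,(200,5))
Q=np.r_[Q,crop([343,411],3,(200,5)),crop([186,122],5,(280,65))];L=np.r_[L,[[0,0,.05],[.05,0,.064]]]
r=least_squares(lambda p:(proj(c,pose(p,L))-Q).ravel(),[.545,.148,.325]);print("tester",r.x.round(4),r.fun.round(1).reshape(-1,2).tolist())
tp=r.x
print("ring img->",ray(c,Q[5],.064),"exp",pose(tp,[.05,0,.064]),"disc",ray(c,Q[4],.05))
z0=o["tool_pos"][2]-.0325
h=fithook(c,crop([[410,110],[480,165],[545,250],[585,340],[597,430],[580,550]],5,(280,65)),crop([384,98],5,(280,65))[0],z0,[.5018,.1224,np.radians(-66.8)])
print("hook",h.x[:2].round(4),np.degrees(h.x[2]),h.fun.round(2))
d=h.x[:2]-o["tool_pos"][:2];cc,s=np.cos(psi),np.sin(psi)
print("hook origin in hook-ish tool (x=tool y, y=90ccw)",cc*d[0]+s*d[1],-s*d[0]+cc*d[1],"dyaw",np.degrees(h.x[2]-psi))
# keeper face: hood edge (a3) bottom
for nm,uv,z in [("block top corners",(47,462),.0765),("",(160,432),.0765),("",(195,540),.0765),("",(80,568),.0765),("mid line left",(65,508),.0765),("midr",(172,482),.0765)]:
    k=ray(c,crop(uv,5,(240,60))[0],z);d=k[:2]-tp[:2];cc,s=np.cos(tp[2]),np.sin(tp[2]);l=np.array([cc*d[0]+s*d[1],-s*d[0]+cc*d[1]]);print(nm,l.round(4),np.degrees(np.arctan2(l[1],l[0])).round(1),np.hypot(*l).round(4))
E
```

```text
[0.50176704 0.12255913 0.19256355] -66.84036296541764
tester [0.5449 0.1467 0.3303] [[3.2, -1.8], [1.5, 2.3], [-2.7, -2.2], [-1.9, 2.4], [-0.3, 0.9], [0.2, 0.8]]
ring img-> [0.59279704 0.16342861 0.064     ] exp [[0.59221755 0.16296314 0.064     ]] disc [0.54590638 0.14677873 0.05      ]
hook [0.503  0.1178] -62.59883119861912 [-0.06 -0.07 -0.03 -0.51 -0.11  0.54  0.2  -0.37]
hook origin in hook-ish tool (x=tool y, y=90ccw) 0.004872081065301152 -0.0007858017757098885 dyaw 4.241531766798517
block top corners [-0.0111  0.06  ] 100.5 0.061
 [-0.0039  0.0388] 95.8 0.039
 [-0.0239  0.0315] 127.3 0.0395
 [-0.031   0.0533] 120.2 0.0617
mid line left [-0.0196  0.0564] 109.2 0.0597
midr [-0.0132  0.0363] 109.9 0.0386
```

```bash
python3 - <<'E'
from h import *
import pickle,cv2
K,T,o=pickle.load(open("a_wrist.pkl","rb"));c=(K,T);print(T.round(4).tolist())
ph=np.linspace(0.3,np.radians(150),12)
im=cv2.imread("pics/a_wrist.png")[60:340,240:440];im=cv2.resize(im,None,fx=3,fy=3,interpolation=cv2.INTER_CUBIC)
im=im[:600]
for p,col in (([.5018,.1226,np.radians(-66.84)],(255,0,0)),([.503,.1178,np.radians(-62.6)],(0,0,255))):
    z0=.160
    P=np.r_[pose(p,np.c_[.05*np.sin(ph),.05-.05*np.cos(ph),0*ph+.014+z0]),pose(p,[[0.02*np.cos(a),.02*np.sin(a),.02+z0] for a in np.linspace(0,6.28,16)]),pose(p,[[.007,.015,.068+z0],[-.007,.015,.068+z0],[-.007,-.015,.068+z0],[.007,-.015,.068+z0],[.007,.015,.02+z0],[-.007,.015,.02+z0]])]
    for u in (proj(c,P)-[240,60]+.5)*3: cv2.circle(im,tuple(int(a) for a in u),3,col,-1)
cv2.imwrite("pics/a4.png",im)
E
```

```text
[[0.3936, -0.887, -0.2413, 0.5717], [-0.9193, -0.3798, -0.1033, 0.1518], [-0.0, 0.2625, -0.9649, 0.3711], [0.0, 0.0, 0.0, 1.0]]
```

View pics/a4.png

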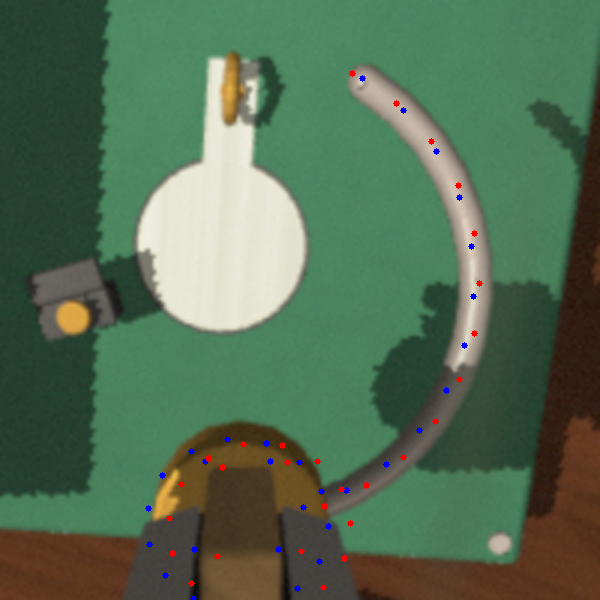

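```bash
python3 - <<'E'
from fit import *
import pickle
K,T,o=pickle.load(open("a_wrist.pkl","rb"))
z0=.160; p=np.array([.50177,.12256,np.radians(-66.84)])
pts=crop([[410,110],[480,165],[545,250],[585,340],[597,430],[580,550]],5,(280,65))
pts=np.r_[pts,crop([[520,625],[470,660]],3,(200,5))]
ph=np.linspace(.2,np.radians(165),800)
def f(q,full=False):
    T2=T.copy();T2[:3,3]=T[:3,3]+T[:3,:3]@q[:3];c=(K,T2);pp=p+[0,0,q[3]]
    P=proj(c,pose(pp,np.c_[.05*np.sin(ph),.05-.05*np.cos(ph),0*ph+.014+z0]));r=[]
    for u in pts:
        i=np.clip(np.argmin(np.linalg.norm(P-u,axis=1)),1,798);t=P[i+1]-P[i-1];t/=np.linalg.norm(t);d=u-P[i];r.append(d[0]*t[1]-d[1]*t[0])
    e=crop([384,98],5,(280,65))[0];tipph=np.degrees(ph[np.argmin(np.linalg.norm(P-e,axis=1))])
    a=np.linspace(0,2*np.pi,200);F=proj(c,pose(pp,np.c_[.02*np.cos(a),.02*np.sin(a),0*a+.02+z0]))
    r.append(F[:,1].min()-(60+422/3)) # foot apex row
    if full: print("tip phase",tipph,"foot x at apex",F[F[:,1].argmin()],240+240/3)
    return np.r_[r,q[3]*100]
r=least_squares(f,[0,0,0,0],diff_step=1e-3,x_scale=[.001,.001,.003,.01]);print(r.x.round(4),r.fun.round(2));f(r.x,True)
E
```

```text
[-0.0039  0.001  -0.009  -0.0001] [-0.58  0.08  0.64  0.35  0.68  0.87 -1.74 -2.88  3.54 -0.01]
tip phase 156.73685069313206 foot x at apex [324.39438324 204.21028757] 320.0
```

```bash
python3 go.py .4977 .1309 .1 -71.2
```

```text
t 6.45 pos [0.5017 0.1228 0.1926] psi -66.81 F [-0.97  0.29 -0.83] T [0.018 0.01  0.047] w 0.0138 j6 1.3
inc [ 0.0926 -0.009   0.0005] roll 0.0766
```

Emit:
send_rows:
  increments:
    - [-1,0.015,-0.003,0,0.03]
    - [-1,0.035,-0.006,0,0.06]
    - [-1,0.058,-0.009,0,0.077]
    - [-1,0.078,-0.009,0,0.077]
    - [-1,0.092,-0.009,0,0.077]

```text
time: 6.87
tool_pos: [0.497, 0.1314, 0.0984]
ee_rot: [-0.139, 1.568, -2.952]
wrist_force: [-0.2, 0.1, -1.0]
width: 0.0136
```

Emit:
send_rows:
  increments:
    - [-1,0,0,0,0]
    - [-1,0,0,0,0]
    - [-1,0,0,0,0]
    - [-1,0,0,0,0]
    - [-1,0,0,0,0]

```text
time: 7.28
tool_pos: [0.4991, 0.1317, 0.1021]
ee_rot: [2.942, 1.568, 0.129]
wrist_force: [-0.3, 0.1, -1.3]
width: 0.0141
```

```bash
python3 go.py .4977 .1309 .0835 -71.2; python3 snap.py b wrist scene top;python3 - <<'E'
import cv2
t=cv2.imread("pics/b_wrist.png")
def c(im,x0,y0,x1,y1,f,n):cv2.imwrite("pics/"+n,cv2.resize(im[y0:y1,x0:x1],None,fx=f,fy=f,interpolation=cv2.INTER_CUBIC))
c(t,220,40,420,260,2.7,"b1.png")
E
```

```text
t 7.28 pos [0.4991 0.1317 0.1021] psi -71.17 F [-0.33  0.09 -1.3 ] T [-0.018  0.043 -0.013] w 0.0141 j6 1.39
inc [0.0186 0.0003 0.0017] roll 0.0005
```

View pics/b_wrist.png

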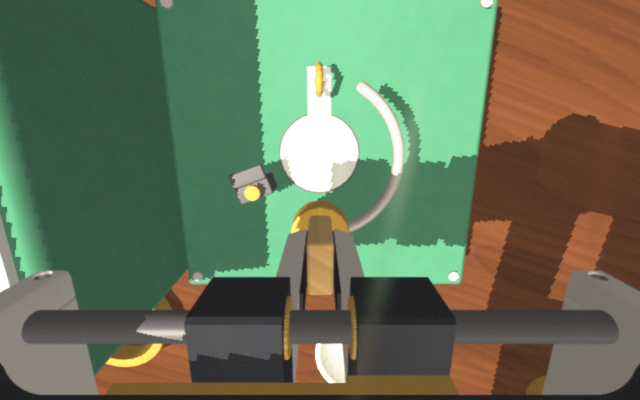

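View pics/b1.png

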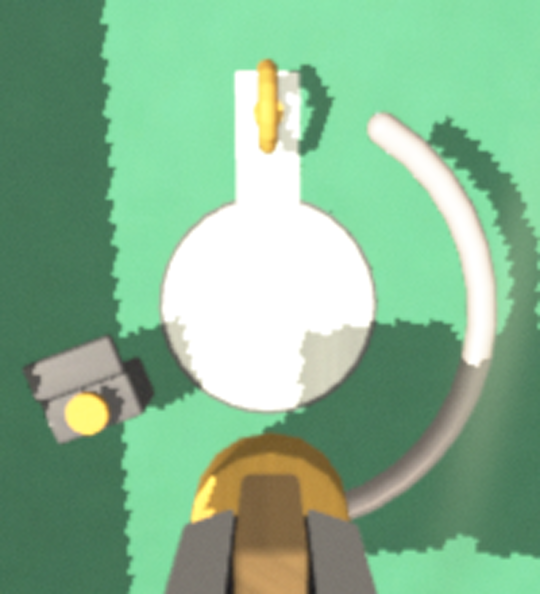

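Emit:
send_rows:
  increments:
    - [-1,0.005,0,0.001,0]
    - [-1,0.01,0,0.002,0]
    - [-1,0.015,0,0.002,0]
    - [-1,0.018,0,0.002,0]
    - [-1,0.018,0,0.002,0]

```text
time: 7.85
tool_pos: [0.4957, 0.1308, 0.0824]
ee_rot: [-0.024, 1.57, -2.837]
wrist_force: [-2.2, -0.4, 1.7]
width: 0.0142
```

Emit:
send_rows:
  increments:
    - [-1,0,0,0,0]
    - [-1,0,0,0,0]
    - [-1,0,0,0,0]
    - [-1,0,0,0,0]
    - [-1,0,0,0,0]

```text
time: 8.27
tool_pos: [0.4961, 0.1309, 0.0824]
ee_rot: [0.177, 1.571, -2.636]
wrist_force: [-1.3, 0.4, 1.4]
width: 0.0137
```

```bash
python3 go.py .4977 .1309 .0835 -71.2; python3 snap.py c wrist scene top;python3 - <<'E'
import cv2
t=cv2.imread("pics/c_wrist.png")
def c(im,x0,y0,x1,y1,f,n):cv2.imwrite("pics/"+n,cv2.resize(im[y0:y1,x0:x1],None,fx=f,fy=f,interpolation=cv2.INTER_CUBIC))
c(t,270,40,420,240,4,"c1.png")
c(cv2.imread("pics/c_scene.png"),350,140,450,280,5,"c2.png")
E
```

```text
t 8.27 pos [0.4961 0.1309 0.0824] psi -71.17 F [-1.27  0.37  1.44] T [-0.065  0.352  0.038] w 0.0137 j6 1.39
inc [-0.0011  0.0005 -0.0015] roll 0.0006
```

View pics/c1.png

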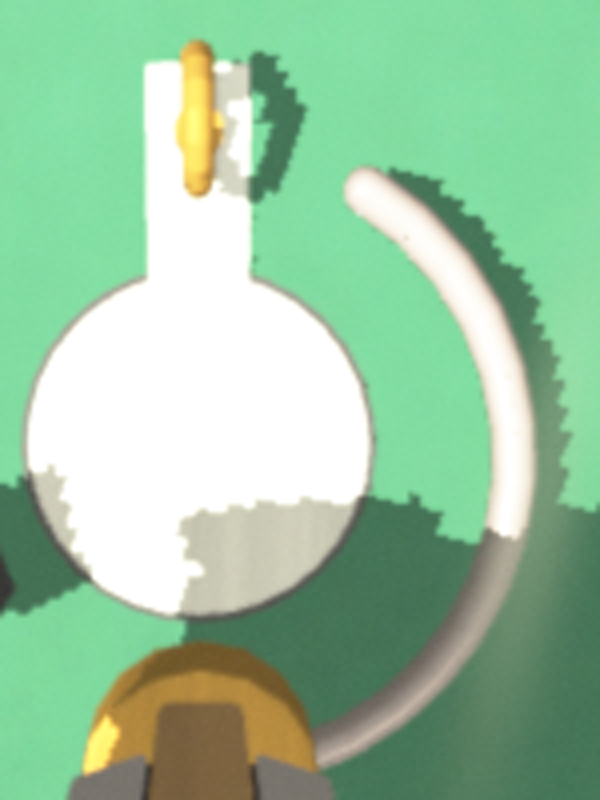

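View pics/c2.png

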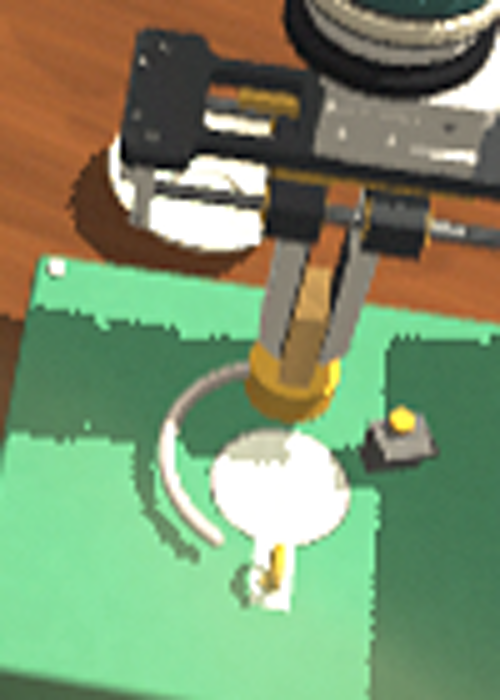

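```bash
cat > rel.py <<'E'
from h import *
from scipy.optimize import least_squares
def circ(P):
    f=lambda q:np.hypot(P[:,0]-q[0],P[:,1]-q[1])-q[2]
    return least_squares(f,[*P.mean(0),.05])
def torus(ctr,yaw,R=.0085,r=.0025):
    a,b=np.meshgrid(np.linspace(0,2*np.pi,80),np.linspace(0,2*np.pi,20));a=a.ravel();b=b.ravel()
    return pose([ctr[0],ctr[1],yaw],np.c_[(R+r*np.cos(b))*np.cos(a),r*np.sin(b),.064+(R+r*np.cos(b))*np.sin(a)])
def ringfit(c,box,yaw=.328):
    u0,u1,v0,v1=box
    def f(q):
        P=proj(c,torus(q,yaw));return [P[:,0].min()+P[:,0].max()-u0-u1,P[:,1].min()+P[:,1].max()-v0-v1]
    r=least_squares(f,[.5925,.1632],diff_step=1e-4);P=proj(c,torus(r.x,yaw));return r.x,(P.min(0),P.max(0))
E
python3 - <<'E'
from rel import *
import pickle
K,T,o=pickle.load(open("c_wrist.pkl","rb"));c=(K,T);print(T[:3,3])
pts=crop([[370,190],[420,235],[470,300],[500,370],[513,440],[508,530],[480,610],[435,680],[380,725],[335,748]],4,(270,40))
A=np.array([ray(c,u,.064)[:2] for u in pts]);r=circ(A);print(r.x.round(4),(r.fun*1e3).round(2))
b0=crop([183,40],4,(270,40))[0];b1=crop([213,196],4,(270,40))[0]
rc,bb=ringfit(c,(b0[0],b1[0],b0[1],b1[1]));print(rc.round(4),bb,b0,b1)
t=ray(c,crop([347,183],4,(270,40))[0],.064);print("tip",t, "d centre-ring",np.hypot(*(rc-r.x[:2])))
d=A-r.x[:2];print(np.degrees(np.arctan2(d[:,1],d[:,0])).round(1)); d=t[:2]-r.x[:2];print("tip ang",np.degrees(np.arctan2(d[1],d[0])));d=rc-r.x[:2];print("ring ang",np.degrees(np.arctan2(d[1],d[0])))
print("disc ctr",ray(c,crop([199,446],4,(270,40))[0],.051))
E
```

```text
[0.56816599 0.15490222 0.26096636]
[0.5416 0.1469 0.0511] [ 0.37 -0.12 -0.15 -0.22 -0.19  0.03  0.12  0.6   0.08 -0.52]
[0.5929 0.1636] (array([315.0841082 ,  49.28094113]), array([323.9158918 ,  89.71905886])) [315.75  50.  ] [323.25  89.  ]
tip [0.59176565 0.13962985 0.064     ] d centre-ring 0.053888632468611704
[ -12.2  -23.5  -37.5  -50.7  -63.3  -79.5  -94.9 -110.2 -123.4 -133. ]
tip ang -8.238585968110527
ring ang 18.016709320766978
disc ctr [0.54623908 0.14747897 0.051     ]
```

```bash
python3 go.py .4985 .1317 .0835 -71.2
```

```text
t 8.42 pos [0.4962 0.1309 0.0824] psi -71.17 F [-1.68 -1.23  0.62] T [-0.074  0.316 -0.052] w 0.0139 j6 1.39
inc [-0.0011 -0.     -0.0024] roll 0.0006
```

Emit:
send_rows:
  increments:
    - [-1,-0.001,0,0,0]
    - [-1,-0.0015,0,-0.001,0]
    - [-1,-0.0015,0,-0.002,0]
    - [-1,-0.0015,0,-0.002,0]
    - [-1,-0.0015,0,-0.002,0]

```text
time: 8.83
tool_pos: [0.4982, 0.1316, 0.0838]
ee_rot: [1.311, 1.571, -1.502]
wrist_force: [-0.7, 0.7, -1.1]
width: 0.014
```

Emit:
send_rows:
  increments:
    - [-1,0,0,0,0]
    - [-1,0,0,0,0]
    - [-1,0,0,0,0]

```text
time: 9.08
tool_pos: [0.498, 0.1316, 0.0839]
ee_rot: [1.078, 1.571, -1.735]
wrist_force: [0.1, 0.0, -1.3]
width: 0.0136
```

```bash
python3 go.py .4985 .1317 .0835 -71.2
```

```text
t 9.08 pos [0.498  0.1316 0.0839] psi -71.17 F [ 0.07  0.03 -1.26] T [-0.02   0.02  -0.039] w 0.0136 j6 1.39
inc [ 0.0004  0.     -0.0005] roll 0.0006
```

Emit:
send_rows:
  increments:
    - [-1,0.0004,0.0034,-0.0006,-0.07]
    - [-1,0.0004,0.0068,-0.001,-0.14]
    - [-1,0.0004,0.0102,-0.0016,-0.209]
    - [-1,0.0004,0.0135,-0.0024,-0.279]
    - [-1,0.0004,0.0135,-0.0024,-0.279]

```text
time: 9.5
tool_pos: [0.5049, 0.1192, 0.0836]
ee_rot: [1.628, 1.57, -0.905]
wrist_force: [-0.6, -0.1, -2.1]
width: 0.0137
```

Emit:
send_rows:
  increments:
    - [-1,0,0,0,0]
    - [-1,0,0,0,0]
    - [-1,0,0,0,0]

```text
time: 9.75
tool_pos: [0.5046, 0.1197, 0.0835]
ee_rot: [-0.644, 1.571, 3.104]
wrist_force: [0.3, -1.1, -2.4]
width: 0.0139
```

```bash
python3 go.py .4985 .1317 .0835 -71.2; python3 snap.py d wrist scene top;python3 - <<'E'
import cv2
t=cv2.imread("pics/d_wrist.png")
def c(im,x0,y0,x1,y1,f,n):cv2.imwrite("pics/"+n,cv2.resize(im[y0:y1,x0:x1],None,fx=f,fy=f,interpolation=cv2.INTER_CUBIC))
c(t,270,40,420,240,4,"d1.png")
c(cv2.imread("pics/d_scene.png"),375,190,425,280,8,"d2.png")
E
```

```text
t 9.75 pos [0.5046 0.1197 0.0835] psi -55.23 F [ 0.33 -1.11 -2.37] T [-0.042 -0.022  0.024] w 0.0139 j6 1.09
inc [ 0.     -0.0133 -0.0018] roll 0.2788
```

View pics/d1.png

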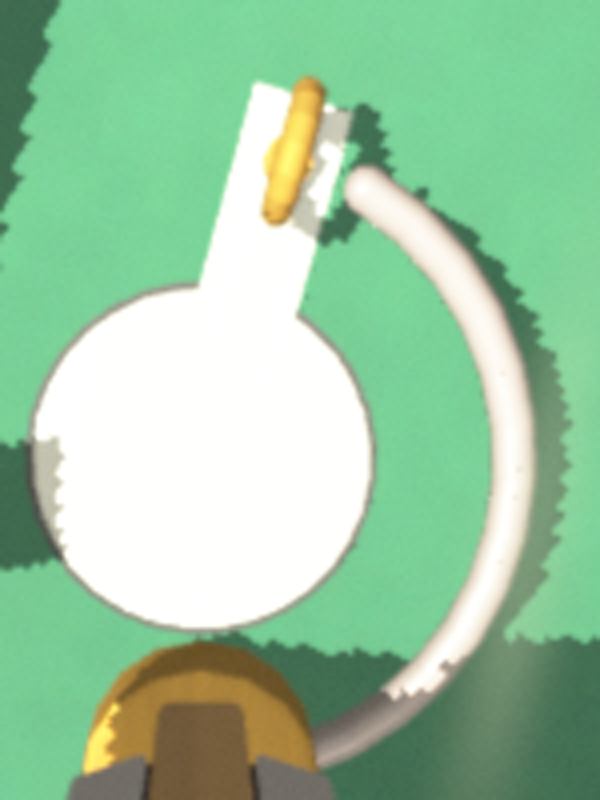

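View pics/d2.png

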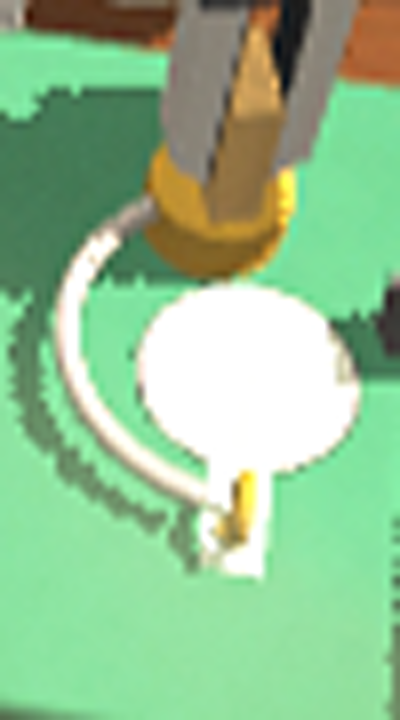

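```bash
python3 - <<'E'
from rel import *
import pickle
K,T,o=pickle.load(open("d_wrist.pkl","rb"));c=(K,T)
pts=crop([[368,190],[420,237],[470,308],[500,380],[513,460],[508,530],[480,610],[435,680],[380,725],[335,748]],4,(270,40))
A=np.array([ray(c,u,.065)[:2] for u in pts]);r=circ(A);print(r.x.round(4),(r.fun*1e3).round(2))
b0=crop([262,75],4,(270,40))[0];b1=crop([326,225],4,(270,40))[0]
rc,bb=ringfit(c,(b0[0],b1[0],b0[1],b1[1]));print(rc.round(4),bb,b0,b1)
t=ray(c,crop([346,183],4,(270,40))[0],.065);print("tip",t, "d centre-ring",np.hypot(*(rc-r.x[:2])))
d=t[:2]-r.x[:2];print("tip ang",np.degrees(np.arctan2(d[1],d[0])),np.hypot(*d));d=rc-r.x[:2];print("ring ang",np.degrees(np.arctan2(d[1],d[0])))
print("disc ctr",ray(c,crop([202,458],4,(270,40))[0],.051))
E
```

```text
[0.5435 0.1476 0.0512] [ 0.5  -0.04 -0.46 -0.38 -0.11  0.19  0.22  0.63  0.05 -0.6 ]
[0.5931 0.1636] (array([334.98356604,  58.29055439]), array([352.01643396,  96.70944561])) [335.5   58.75] [351.5   96.25]
tip [0.59393062 0.1544793  0.065     ] d centre-ring 0.05211644154177333
tip ang 7.770327938293185 0.05090363144738844
ring ang 17.8276521722009
disc ctr [0.54658294 0.14776803 0.051     ]
```

Emit:
send_rows:
  increments:
    - [-1,0,0.0002,-0.0008,0]
    - [-1,0,0.0028,-0.0009,-0.052]
    - [-1,0,0.0053,-0.0011,-0.105]
    - [-1,0,0.0079,-0.0014,-0.157]
    - [-1,0,0.0104,-0.0019,-0.209]

```text
time: 10.32
tool_pos: [0.5123, 0.1121, 0.0836]
ee_rot: [1.281, 1.571, -1.042]
wrist_force: [-0.4, -0.5, -1.5]
width: 0.014
```

```bash
python3 go.py .4985 .1317 .0835 -71.2; python3 snap.py e wrist;python3 - <<'E'
import cv2
t=cv2.imread("pics/e_wrist.png")
def c(im,x0,y0,x1,y1,f,n):cv2.imwrite("pics/"+n,cv2.resize(im[y0:y1,x0:x1],None,fx=f,fy=f,interpolation=cv2.INTER_CUBIC))
c(t,270,40,420,240,4,"e1.png")
E
```

```text
t 10.32 pos [0.5123 0.1121 0.0836] psi -43.07 F [-0.43 -0.52 -1.52] T [-0.014 -0.013  0.047] w 0.014 j6 0.86
inc [ 0.0001 -0.0234 -0.0049] roll 0.491
```

View pics/e1.png

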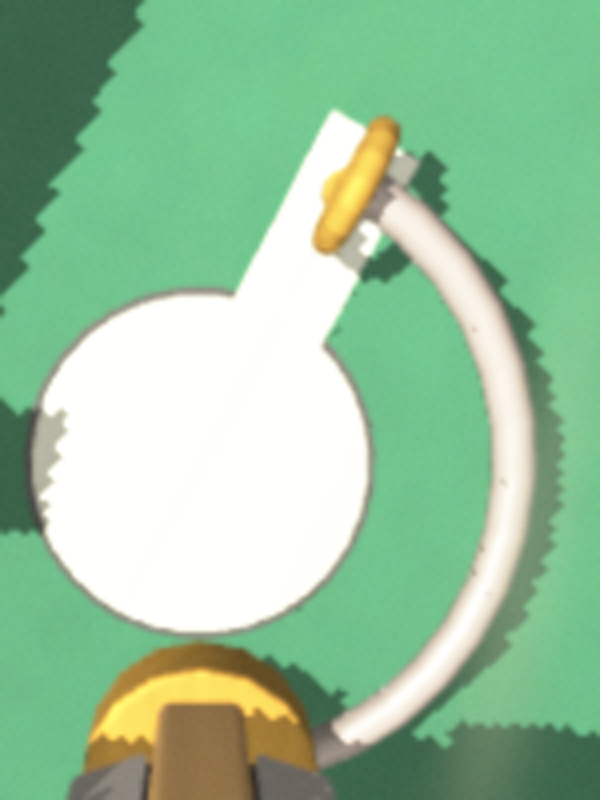

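Emit:
send_rows:
  increments:
    - [-1,0,0.0026,-0.0001,-0.052]
    - [-1,0,0.0051,-0.0003,-0.105]
    - [-1,0,0.0077,-0.0006,-0.157]
    - [-1,0,0.0102,-0.0011,-0.209]
    - [-1,0,0.0127,-0.0017,-0.262]

```text
time: 10.78
tool_pos: [0.5227, 0.1047, 0.0835]
ee_rot: [-0.571, 1.571, -2.633]
wrist_force: [-0.1, 1.0, -1.3]
width: 0.014
```

```bash
cat > st.py <<'E'
from go import *
o,M,p=cur();a=np.radians(p+90)
C=o["tool_pos"][:2]+.049*np.array([np.cos(a),np.sin(a)])
print("t",round(o["time"],2),"psi",round(p,2),"z",o["tool_pos"][2].round(4),"C",C.round(4),"F",o["wrist_force"].round(2),"T",o["wrist_torque"].round(3),"Ftool yz",(M.T@o["wrist_force"])[1:].round(2))
E
python3 st.py; python3 snap.py f wrist;python3 - <<'E'
import cv2
t=cv2.imread("pics/f_wrist.png")
def c(im,x0,y0,x1,y1,f,n):cv2.imwrite("pics/"+n,cv2.resize(im[y0:y1,x0:x1],None,fx=f,fy=f,interpolation=cv2.INTER_CUBIC))
c(t,270,40,420,240,4,"f1.png")
E
```

```text
t 10.78 psi -28.12 z 0.0835 C [0.5458 0.1479] F [-0.1   0.96 -1.25] T [-0.054 -0.041 -0.033] Ftool yz [-0.54 -0.8 ]
```

View pics/f1.png

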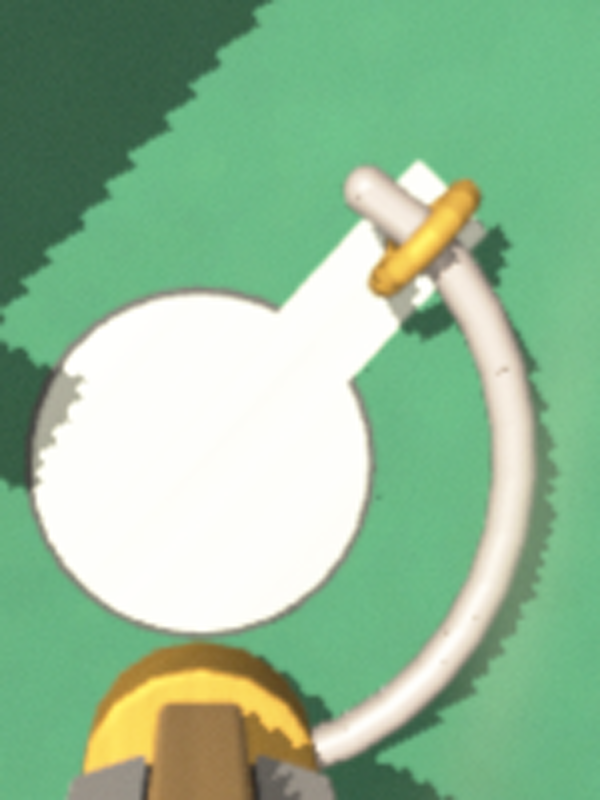

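Emit:
send_rows:
  increments:
    - [-1,0,0.0026,-0.0001,-0.052]
    - [-1,0,0.0051,-0.0003,-0.105]
    - [-1,0,0.0077,-0.0006,-0.157]
    - [-1,0,0.0102,-0.0011,-0.209]
    - [-1,0,0.0127,-0.0017,-0.262]

```text
time: 11.25
tool_pos: [0.5346, 0.1002, 0.0835]
ee_rot: [-0.552, 1.571, -2.352]
wrist_force: [-0.0, 0.6, -1.4]
width: 0.0138
```

```bash
python3 st.py
```

```text
t 11.25 psi -13.16 z 0.0835 C [0.5458 0.1479] F [-0.02  0.56 -1.4 ] T [-0.037 -0.052 -0.071] Ftool yz [-0.15 -0.54]
```

Emit:
send_rows:
  increments:
    - [-1,0,0.0026,-0.0001,-0.052]
    - [-1,0,0.0051,-0.0003,-0.105]
    - [-1,0,0.0077,-0.0006,-0.157]
    - [-1,0,0.0102,-0.0011,-0.209]
    - [-1,0,0.0127,-0.0017,-0.262]

```text
time: 11.67
tool_pos: [0.5474, 0.099, 0.0835]
ee_rot: [-0.915, 1.571, -2.453]
wrist_force: [-0.3, -0.4, -1.4]
width: 0.014
```

```bash
python3 st.py;  python3 snap.py g wrist
```

```text
t 11.67 psi 1.85 z 0.0835 C [0.5458 0.148 ] F [-0.28 -0.42 -1.42] T [-0.075 -0.044  0.032] Ftool yz [-0.29  0.41]
```

View pics/g_wrist.png

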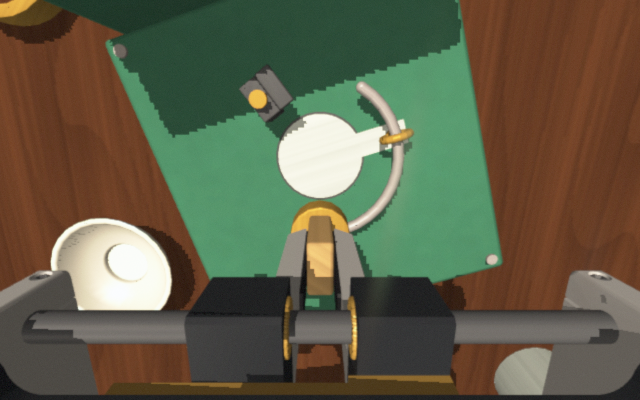

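Emit:
send_rows:
  increments:
    - [-1,0,0.0026,-0.0001,-0.052]
    - [-1,0,0.0051,-0.0003,-0.105]
    - [-1,0,0.0077,-0.0006,-0.157]
    - [-1,0,0.0102,-0.0011,-0.209]
    - [-1,0,0.0127,-0.0017,-0.262]

```text
time: 12.13
tool_pos: [0.56, 0.1012, 0.0835]
ee_rot: [-1.17, 1.571, -2.447]
wrist_force: [0.2, -0.1, -1.9]
width: 0.0139
```

```bash
python3 st.py
```

```text
t 12.13 psi 16.82 z 0.0835 C [0.5458 0.1481] F [ 0.18 -0.09 -1.87] T [-0.058 -0.106 -0.025] Ftool yz [0.15 0.14]
```

Emit:
send_rows:
  increments:
    - [-1,0,0.0026,-0.0001,-0.052]
    - [-1,0,0.0051,-0.0003,-0.105]
    - [-1,0,0.0077,-0.0006,-0.157]
    - [-1,0,0.0102,-0.0011,-0.209]
    - [-1,0,0.0127,-0.0017,-0.262]

```text
time: 12.55
tool_pos: [0.5716, 0.1065, 0.0835]
ee_rot: [-1.586, 1.571, -2.602]
wrist_force: [0.9, -0.7, -1.2]
width: 0.0137
```

```bash
python3 st.py;  python3 snap.py i wrist;python3 - <<'E'
import cv2
t=cv2.imread("pics/i_wrist.png")
def c(im,x0,y0,x1,y1,f,n):cv2.imwrite("pics/"+n,cv2.resize(im[y0:y1,x0:x1],None,fx=f,fy=f,interpolation=cv2.INTER_CUBIC))
c(t,270,40,420,240,4,"i1.png")
E
```

```text
t 12.55 psi 31.83 z 0.0835 C [0.5458 0.1481] F [ 0.86 -0.67 -1.25] T [-0.044 -0.093 -0.001] Ftool yz [0.38 1.02]
```

View pics/i1.png

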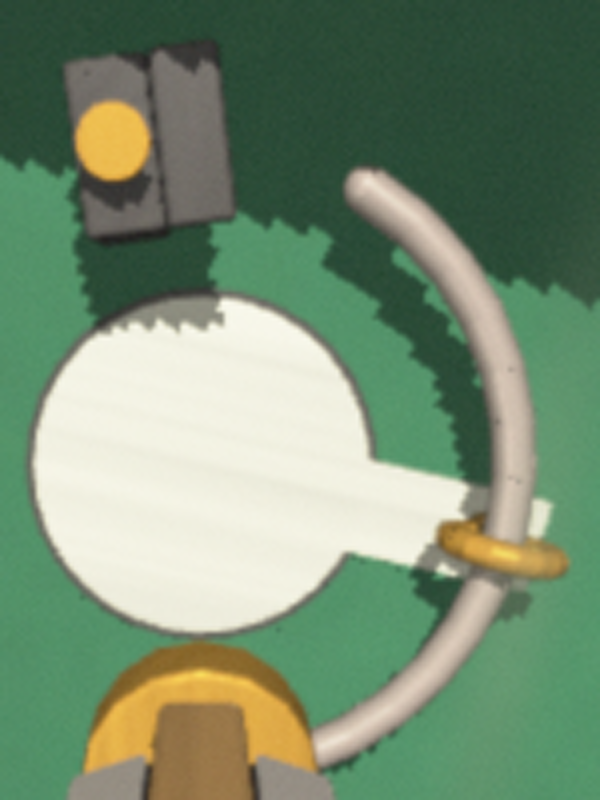

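Emit:
send_rows:
  increments:
    - [-1,0,0.0026,-0.0001,-0.052]
    - [-1,0,0.0051,-0.0003,-0.105]
    - [-1,0,0.0077,-0.0006,-0.157]
    - [-1,0,0.0102,-0.0011,-0.209]
    - [-1,0,0.0127,-0.0017,-0.262]

```text
time: 13.02
tool_pos: [0.5814, 0.1146, 0.0835]
ee_rot: [-1.783, 1.571, -2.537]
wrist_force: [-0.5, -0.7, -0.4]
width: 0.0138
```

```bash
python3 st.py
```

```text
t 13.02 psi 46.81 z 0.0835 C [0.5457 0.1481] F [-0.55 -0.71 -0.39] T [ 0.    -0.128  0.036] Ftool yz [-0.89  0.08]
```

Emit:
send_rows:
  increments:
    - [-1,0,0.001,0,-0.021]
    - [-1,0,0.0021,0,-0.042]
    - [-1,0,0.0031,-0.0001,-0.063]
    - [-1,0,0.0041,-0.0002,-0.084]
    - [-1,0,0.0051,-0.0003,-0.105]

```text
time: 13.43
tool_pos: [0.5848, 0.1184, 0.0836]
ee_rot: [-1.162, 1.571, -1.809]
wrist_force: [-0.3, 0.5, -1.0]
width: 0.014
```

```bash
python3 st.py;  python3 snap.py j wrist;python3 - <<'E'
import cv2
t=cv2.imread("pics/j_wrist.png")
def c(im,x0,y0,x1,y1,f,n):cv2.imwrite("pics/"+n,cv2.resize(im[y0:y1,x0:x1],None,fx=f,fy=f,interpolation=cv2.INTER_CUBIC))
c(t,270,40,420,240,4,"j1.png")
E
```

```text
t 13.43 psi 52.94 z 0.0836 C [0.5457 0.148 ] F [-0.3   0.53 -1.03] T [-0.044 -0.144 -0.002] Ftool yz [ 0.25 -0.56]
```

View pics/j1.png

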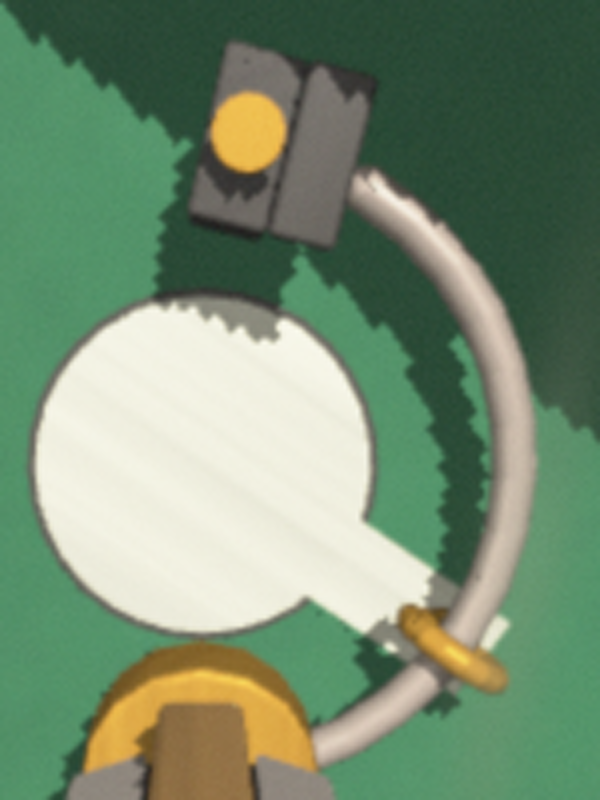

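Emit:
send_rows:
  increments:
    - [-1,0.0004,0.0009,0,-0.0175]
    - [-1,0.0007,0.0017,0,-0.035]
    - [-1,0.0007,0.0026,-0.0001,-0.0525]
    - [-1,0.0007,0.0034,-0.0001,-0.07]
    - [-1,0.0007,0.0043,-0.0002,-0.087]

```text
time: 13.9
tool_pos: [0.5873, 0.122, 0.0828]
ee_rot: [-1.063, 1.571, -1.622]
wrist_force: [0.3, -0.3, -1.9]
width: 0.014
```

```bash
python3 st.py
```

```text
t 13.9 psi 57.96 z 0.0828 C [0.5458 0.148 ] F [ 0.26 -0.34 -1.87] T [-0.041 -0.172  0.071] Ftool yz [-0.15  0.4 ]
```

Emit:
send_rows:
  increments:
    - [-1,0,0.0005,0,-0.0105]
    - [-1,0,0.001,0,-0.021]
    - [-1,0,0.0015,0,-0.0315]

```text
time: 14.15
tool_pos: [0.5881, 0.1233, 0.0829]
ee_rot: [-0.715, 1.571, -1.243]
wrist_force: [-0.1, 0.6, -1.8]
width: 0.0139
```

```bash
python3 st.py
```

```text
t 14.15 psi 59.73 z 0.0829 C [0.5458 0.148 ] F [-0.08  0.65 -1.81] T [-0.005 -0.122  0.053] Ftool yz [ 0.52 -0.39]
```

Emit:
send_rows:
  increments:
    - [-1,0,0.0004,0,-0.0087]
    - [-1,0,0.0008,0,-0.0175]
    - [-1,0,0.0008,0,-0.0175]

```text
time: 14.4
tool_pos: [0.5885, 0.124, 0.0828]
ee_rot: [-0.472, 1.571, -0.983]
wrist_force: [-0.2, 0.3, -2.2]
width: 0.0137
```

```bash
python3 st.py
```

```text
t 14.4 psi 60.7 z 0.0828 C [0.5458 0.148 ] F [-0.21  0.33 -2.23] T [-0.05 -0.11  0.01] Ftool yz [ 0.18 -0.35]
```

Emit:
send_rows:
  increments:
    - [-1,0,0.0004,0,-0.0087]
    - [-1,0,0.0008,0,-0.0175]
    - [-1,0,0.0008,0,-0.0175]

```text
time: 14.65
tool_pos: [0.5889, 0.1247, 0.0829]
ee_rot: [-0.318, 1.571, -0.812]
wrist_force: [1.2, -0.0, -1.5]
width: 0.014
```

```bash
python3 st.py
```

```text
t 14.65 psi 61.71 z 0.0829 C [0.5457 0.1479] F [ 1.16 -0.05 -1.55] T [-0.029 -0.157 -0.012] Ftool yz [0.51 1.04]
```

Emit:
send_rows:
  increments:
    - [-1,0,0.0004,0,-0.0087]
    - [-1,0,0.0008,0,-0.0175]
    - [-1,0,0.0008,0,-0.0175]

```text
time: 14.9
tool_pos: [0.5893, 0.1254, 0.0829]
ee_rot: [-0.582, 1.571, -1.058]
wrist_force: [-0.6, -0.5, -1.8]
width: 0.0138
```

```bash
python3 st.py
```

```text
t 14.9 psi 62.71 z 0.0829 C [0.5457 0.1478] F [-0.65 -0.55 -1.83] T [ 0.021 -0.151  0.068] Ftool yz [-0.78 -0.33]
```

Emit:
send_rows:
  increments:
    - [-1,0,0.0004,0,-0.0087]
    - [-1,0,0.0008,0,-0.0175]
    - [-1,0,0.0008,0,-0.0175]

```text
time: 15.15
tool_pos: [0.5896, 0.1261, 0.0829]
ee_rot: [-1.319, 1.571, -1.777]
wrist_force: [0.0, 0.7, -1.3]
width: 0.0135
```

```bash
python3 st.py;  python3 snap.py k wrist;python3 - <<'E'
import cv2
t=cv2.imread("pics/k_wrist.png")
def c(im,x0,y0,x1,y1,f,n):cv2.imwrite("pics/"+n,cv2.resize(im[y0:y1,x0:x1],None,fx=f,fy=f,interpolation=cv2.INTER_CUBIC))
c(t,270,40,420,240,4,"k1.png")
E
```

```text
t 15.15 psi 63.71 z 0.0829 C [0.5457 0.1478] F [ 0.02  0.65 -1.33] T [ 0.078 -0.2   -0.038] Ftool yz [ 0.59 -0.27]
```

View pics/k1.png

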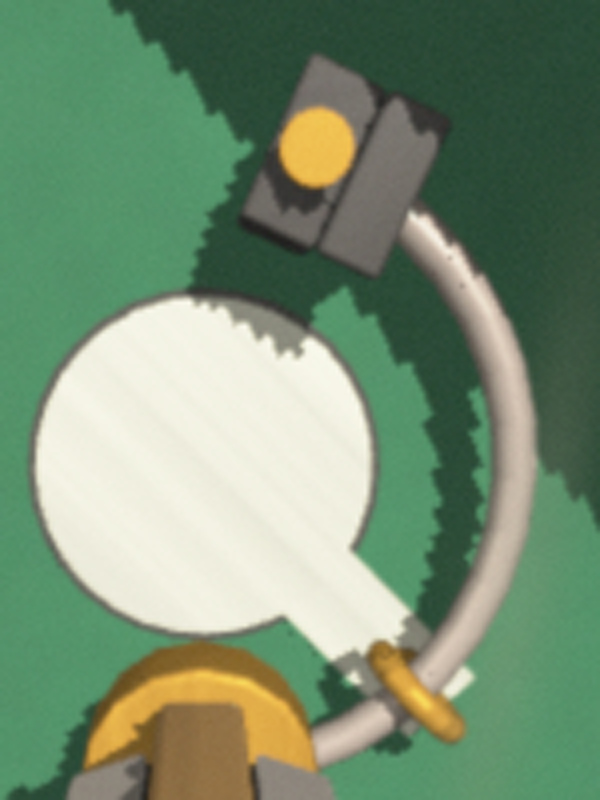

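Emit:
send_rows:
  increments:
    - [-1,0,0.0002,0,-0.0045]
    - [-1,0,0.0004,0,-0.009]
    - [-1,0,0.0004,0,-0.009]

```text
time: 15.45
tool_pos: [0.5898, 0.1264, 0.0829]
ee_rot: [0.022, 1.571, -0.428]
wrist_force: [0.0, 0.9, -1.0]
width: 0.0136
```

```bash
python3 st.py
```

```text
t 15.45 psi 64.21 z 0.0829 C [0.5457 0.1477] F [ 0.03  0.94 -1.  ] T [-0.026 -0.151  0.017] Ftool yz [ 0.86 -0.38]
```

Emit:
send_rows:
  increments:
    - [-1,0,0.0002,0,-0.0045]
    - [-1,0,0.0004,0,-0.009]
    - [-1,0,0.0004,0,-0.009]

```text
time: 15.7
tool_pos: [0.5902, 0.1269, 0.083]
ee_rot: [0.849, 1.57, 0.408]
wrist_force: [-0.0, 1.2, -1.8]
width: 0.0139
```

```bash
python3 st.py
```

```text
t 15.7 psi 64.72 z 0.083 C [0.5458 0.1478] F [-0.04  1.16 -1.77] T [ 0.037 -0.196 -0.099] Ftool yz [ 1.03 -0.53]
```

Emit:
send_rows:
  increments:
    - [-1,0,0.0002,0,-0.0045]
    - [-1,0,0.0004,0,-0.009]
    - [-1,0,0.0004,0,-0.009]

```text
time: 15.95
tool_pos: [0.5904, 0.1273, 0.083]
ee_rot: [0.856, 1.57, 0.424]
wrist_force: [1.4, 1.0, -0.8]
width: 0.0139
```

```bash
python3 st.py
```

```text
t 15.95 psi 65.24 z 0.083 C [0.546  0.1479] F [ 1.36  1.   -0.82] T [ 0.186 -0.391 -0.148] Ftool yz [1.48 0.81]
```

Emit:
send_rows:
  increments:
    - [-1,0,0.0002,0,-0.0045]
    - [-1,0,0.0004,0,-0.009]
    - [-1,0,0.0004,0,-0.009]

```text
time: 16.2
tool_pos: [0.5907, 0.1278, 0.083]
ee_rot: [0.89, 1.57, 0.467]
wrist_force: [3.3, 1.4, -1.0]
width: 0.0137
```

```bash
python3 st.py
```

```text
t 16.2 psi 65.75 z 0.083 C [0.546  0.1479] F [ 3.31  1.44 -0.96] T [ 0.348 -0.615 -0.241] Ftool yz [2.67 2.43]
```

Emit:
send_rows:
  increments:
    - [-1,0,0.0002,0,-0.0045]
    - [-1,0,0.0004,0,-0.009]
    - [-1,0,0.0004,0,-0.009]

```text
time: 16.45
tool_pos: [0.5909, 0.1281, 0.0831]
ee_rot: [0.797, 1.569, 0.382]
wrist_force: [3.7, 2.0, -2.3]
width: 0.0138
```

```bash
python3 st.py
```

```text
t 16.45 psi 66.26 z 0.0831 C [0.5461 0.1478] F [ 3.73  2.04 -2.26] T [ 0.486 -0.738 -0.308] Ftool yz [3.36 2.59]
```

Emit:
send_rows:
  increments:
    - [-1,0,0.0003,0,-0.0045]
    - [-1,0,0.0006,0,-0.009]
    - [-1,0,0.0009,0,-0.0135]
    - [-1,0,0.0009,0,-0.0135]

```text
time: 16.78
tool_pos: [0.5914, 0.1288, 0.0832]
ee_rot: [0.56, 1.569, 0.159]
wrist_force: [4.5, 2.6, -1.3]
width: 0.0133
```

```bash
python3 st.py
```

```text
t 16.78 psi 67.04 z 0.0832 C [0.5463 0.1479] F [ 4.45  2.59 -1.33] T [ 0.471 -1.004 -0.396] Ftool yz [4.12 3.09]
```

Emit:
send_rows:
  increments:
    - [-1,0,0.0003,0,-0.0045]
    - [-1,0,0.0006,0,-0.009]
    - [-1,0,0.0009,0,-0.0135]
    - [-1,0,0.0009,0,-0.0135]

```text
time: 17.12
tool_pos: [0.5919, 0.1296, 0.0832]
ee_rot: [0.462, 1.569, 0.075]
wrist_force: [4.6, 2.7, -1.6]
width: 0.014
```

```bash
python3 st.py
```

```text
t 17.12 psi 67.81 z 0.0832 C [0.5465 0.1481] F [ 4.62  2.75 -1.59] T [ 0.535 -1.237 -0.495] Ftool yz [4.29 3.24]
```

Emit:
send_rows:
  increments:
    - [-1,0,0.0003,0,-0.0045]
    - [-1,0,0.0006,0,-0.009]
    - [-1,0,0.0009,0,-0.0135]
    - [-1,0,0.0009,0,-0.0135]

```text
time: 17.45
tool_pos: [0.5924, 0.1304, 0.0833]
ee_rot: [0.457, 1.569, 0.083]
wrist_force: [5.3, 3.1, -2.3]
width: 0.0143
```

```bash
python3 st.py; python3 snap.py l wrist;python3 - <<'E'
import cv2
t=cv2.imread("pics/l_wrist.png")
def c(im,x0,y0,x1,y1,f,n):cv2.imwrite("pics/"+n,cv2.resize(im[y0:y1,x0:x1],None,fx=f,fy=f,interpolation=cv2.INTER_CUBIC))
c(t,270,40,420,240,4,"l1.png")
E
```

```text
t 17.45 psi 68.58 z 0.0833 C [0.5468 0.1483] F [ 5.35  3.05 -2.28] T [ 0.505 -1.29  -0.459] Ftool yz [4.79 3.86]
```

View pics/l1.png

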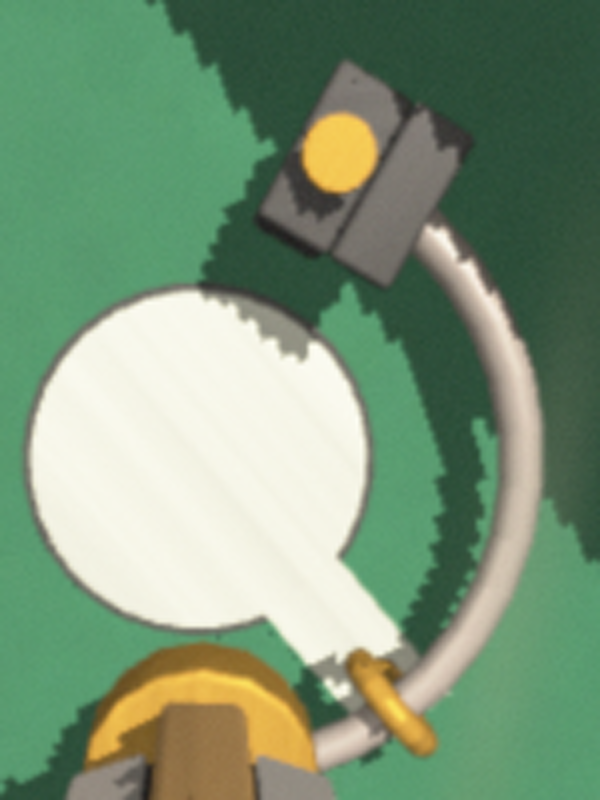

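Emit:
send_rows:
  increments:
    - [-1,0,-0.0004,-0.0003,0]
    - [-1,0,-0.0008,-0.0006,0]
    - [-1,0,-0.0008,-0.0006,0]

```text
time: 17.75
tool_pos: [0.5919, 0.1299, 0.0835]
ee_rot: [0.501, 1.567, 0.127]
wrist_force: [5.6, 2.8, -1.4]
width: 0.0141
```

```bash
python3 st.py
```

```text
t 17.75 psi 68.56 z 0.0835 C [0.5463 0.1478] F [ 5.59  2.81 -1.38] T [ 0.539 -1.48  -0.495] Ftool yz [4.66 4.18]
```

Emit:
send_rows:
  increments:
    - [-1,0,-0.0005,-0.0004,0]
    - [-1,0,-0.001,-0.0008,0]
    - [-1,0,-0.001,-0.0008,0]
    - [-1,0,-0.001,-0.0008,0]
    - [-1,0,-0.001,-0.0008,0]

```text
time: 18.17
tool_pos: [0.5914, 0.1293, 0.0836]
ee_rot: [0.501, 1.566, 0.127]
wrist_force: [7.0, 2.8, -2.3]
width: 0.014
```

```bash
python3 st.py; python3 snap.py m wrist;python3 - <<'E'
import cv2
t=cv2.imread("pics/m_wrist.png")
def c(im,x0,y0,x1,y1,f,n):cv2.imwrite("pics/"+n,cv2.resize(im[y0:y1,x0:x1],None,fx=f,fy=f,interpolation=cv2.INTER_CUBIC))
c(t,270,40,420,240,4,"m1.png")
E
```

```text
t 18.17 psi 68.55 z 0.0836 C [0.5458 0.1472] F [ 6.96  2.78 -2.25] T [ 0.595 -1.759 -0.52 ] Ftool yz [5.13 5.45]
```

View pics/m1.png

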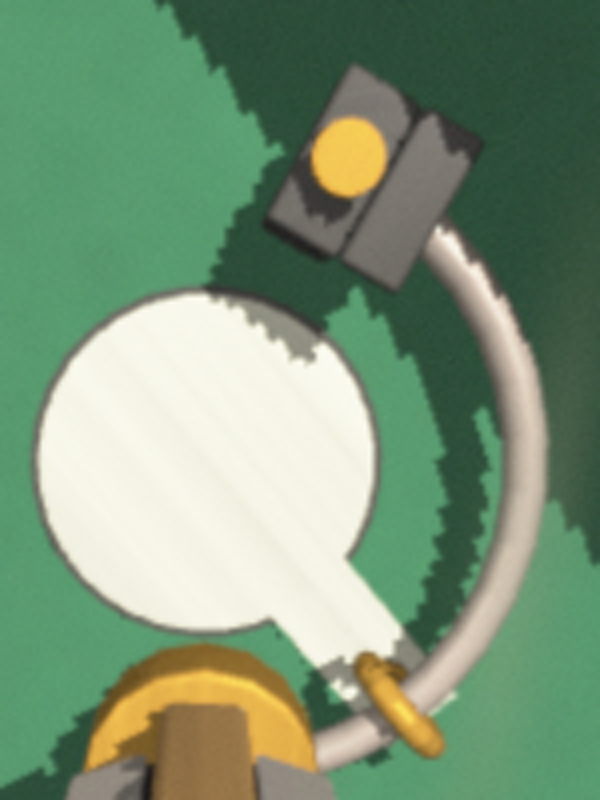

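Emit:
send_rows:
  increments:
    - [-1,0.0003,0.0005,0.0004,0]
    - [-1,0.0006,0.001,0.0008,0]
    - [-1,0.0009,0.001,0.0008,0.009]
    - [-1,0.0009,0.001,0.0008,0.009]

```text
time: 18.55
tool_pos: [0.592, 0.1298, 0.0831]
ee_rot: [0.431, 1.567, 0.048]
wrist_force: [5.5, 0.9, -0.6]
width: 0.0142
```

```bash
python3 st.py
```

```text
t 18.55 psi 68.04 z 0.0831 C [0.5466 0.1481] F [ 5.47  0.88 -0.58] T [ 0.533 -1.204 -0.456] Ftool yz [2.86 4.74]
```

Emit:
send_rows:
  increments:
    - [-1,0.0003,0,0,0.01]
    - [-1,0.0005,0,0.0003,0.02]
    - [-1,0.0005,0,0.0003,0.02]

```text
time: 18.8
tool_pos: [0.5916, 0.1294, 0.0825]
ee_rot: [0.097, 1.569, -0.306]
wrist_force: [3.6, 1.3, 1.5]
width: 0.0139
```

```bash
python3 st.py
```

```text
t 18.8 psi 66.91 z 0.0825 C [0.5465 0.1486] F [3.64 1.31 1.52] T [ 0.278 -0.899 -0.269] Ftool yz [2.63 2.84]
```

Emit:
send_rows:
  increments:
    - [-1,0,0.0002,0.0003,0.01]
    - [-1,0,0.0003,0.0006,0.018]
    - [-1,0,0.0003,0.0006,0.018]

```text
time: 19.05
tool_pos: [0.5915, 0.1293, 0.0824]
ee_rot: [-1.076, 1.57, -1.497]
wrist_force: [2.2, 0.7, 5.5]
width: 0.014
```

```bash
python3 st.py; python3 snap.py n wrist
```

```text
t 19.05 psi 65.89 z 0.0824 C [0.5468 0.1493] F [2.17 0.68 5.45] T [-0.    -0.394 -0.04 ] Ftool yz [1.5  1.71]
```

```bash
python3 - <<'E'
import cv2
t=cv2.imread("pics/n_wrist.png")
def c(im,x0,y0,x1,y1,f,n):cv2.imwrite("pics/"+n,cv2.resize(im[y0:y1,x0:x1],None,fx=f,fy=f,interpolation=cv2.INTER_CUBIC))
c(t,270,40,420,240,4,"n1.png")
E
```

```text
(no output)
```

View pics/n1.png

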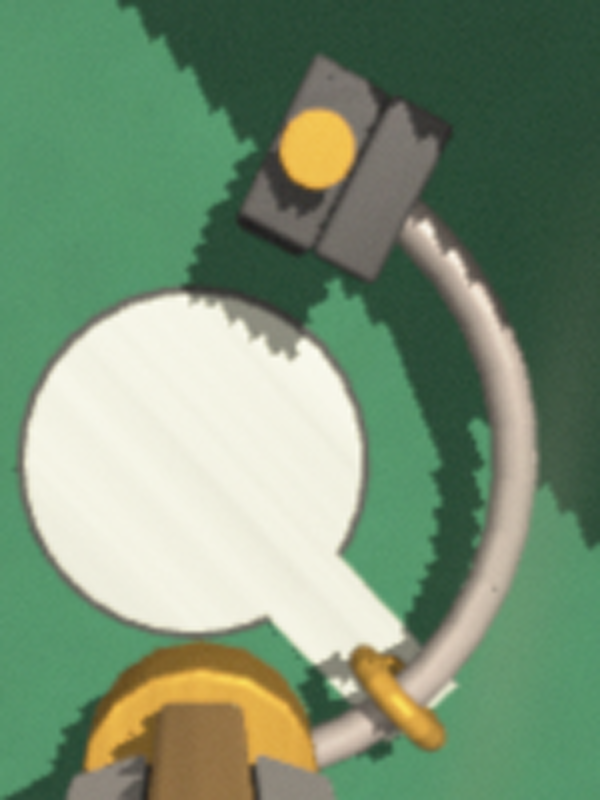

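Emit:
send_rows:
  increments:
    - [-1,-0.0005,-0.0004,-0.0002,0]
    - [-1,-0.0005,-0.0008,-0.0004,0]
    - [-1,-0.0005,-0.0012,-0.0005,0]
    - [-1,-0.0005,-0.0012,-0.0005,0]

```text
time: 19.43
tool_pos: [0.591, 0.1291, 0.0824]
ee_rot: [0.829, 1.57, 0.408]
wrist_force: [3.6, 1.3, 4.7]
width: 0.0139
```

```bash
python3 st.py
```

```text
t 19.43 psi 65.89 z 0.0824 C [0.5463 0.1491] F [3.55 1.3  4.74] T [ 0.27  -0.706 -0.041] Ftool yz [2.65 2.71]
```

Emit:
send_rows:
  increments:
    - [-1,-0.0004,0,0,0]
    - [-1,-0.0008,0,0,0]
    - [-1,-0.0008,0,0,0]

```text
time: 19.68
tool_pos: [0.5906, 0.1288, 0.0824]
ee_rot: [-2.431, 1.57, -2.852]
wrist_force: [2.8, 0.3, 1.6]
width: 0.0137
```

```bash
python3 st.py
```

```text
t 19.68 psi 65.88 z 0.0824 C [0.5458 0.1489] F [2.85 0.32 1.57] T [ 0.319 -0.854 -0.118] Ftool yz [1.45 2.47]
```

Emit:
send_rows:
  increments:
    - [-0.5,0,0,0,0]
    - [-0.5,0,0,0,0]
    - [-0.5,0,0,0,0]
    - [-0.5,0,0,0,0]
    - [-0.5,0,0,0,0]

```text
time: 20.1
tool_pos: [0.5899, 0.1287, 0.082]
ee_rot: [-2.494, 1.569, -2.915]
wrist_force: [0.2, -0.1, -0.1]
width: 0.0234
```

```bash
python3 st.py; python3 snap.py p wrist;python3 - <<'E'
import cv2
t=cv2.imread("pics/p_wrist.png")
def c(im,x0,y0,x1,y1,f,n):cv2.imwrite("pics/"+n,cv2.resize(im[y0:y1,x0:x1],None,fx=f,fy=f,interpolation=cv2.INTER_CUBIC))
c(t,245,40,420,300,3,"p1.png")
E
```

```text
t 20.1 psi 65.89 z 0.082 C [0.5451 0.1487] F [ 0.23 -0.11 -0.14] T [ 0.041 -0.173  0.003] Ftool yz [-0.    0.25]
```

View pics/p1.png

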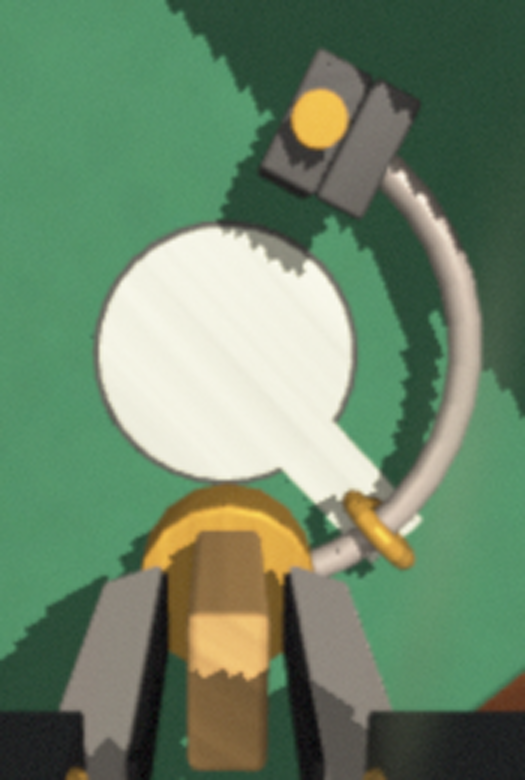

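Emit:
send_rows:
  increments:
    - [-0.4,0,0,0,0]
    - [-0.4,0,0,0,0]
    - [-0.4,-0.01,0,0,0]
    - [-0.4,-0.03,0,0,0]
    - [-0.4,-0.055,0,0,0]

```text
time: 20.57
tool_pos: [0.5893, 0.1286, 0.1369]
ee_rot: [-2.574, 1.566, -2.995]
wrist_force: [0.9, -0.7, -0.5]
width: 0.0284
```

Emit:
send_rows:
  increments:
    - [-0.4,-0.025,0,0,0]
    - [-0.4,-0.05,0,0,0]
    - [-0.4,-0.075,0,0,0]
    - [-0.4,-0.09,0,0,0]
    - [-0.4,-0.09,0,0,0]

```text
time: 20.98
tool_pos: [0.5926, 0.1291, 0.234]
ee_rot: [0.532, 1.561, 0.111]
wrist_force: [-0.1, -0.9, -0.6]
width: 0.0283
```

Emit:
send_rows:
  increments:
    - [-0.4,0,0,0,0]
    - [-0.4,0,0,0,0]
    - [-0.4,0,0,0,0]

```text
time: 21.23
tool_pos: [0.5898, 0.1288, 0.2257]
ee_rot: [-2.573, 1.567, -2.994]
wrist_force: [-0.5, 0.0, -0.3]
width: 0.0282
```

```bash
python3 st.py; python3 snap.py q wrist top scene;python3 - <<'E'
import cv2
def c(im,x0,y0,x1,y1,f,n):cv2.imwrite("pics/"+n,cv2.resize(im[y0:y1,x0:x1],None,fx=f,fy=f,interpolation=cv2.INTER_CUBIC))
c(cv2.imread("pics/q_wrist.png"),245,40,420,280,3,"q1.png")
c(cv2.imread("pics/q_scene.png"),365,190,465,280,7,"q2.png")
E
```

```text
t 21.23 psi 65.89 z 0.2257 C [0.5451 0.1488] F [-0.49  0.   -0.34] T [ 0.046 -0.145 -0.009] Ftool yz [-0.2  -0.44]
```

View pics/q_wrist.png

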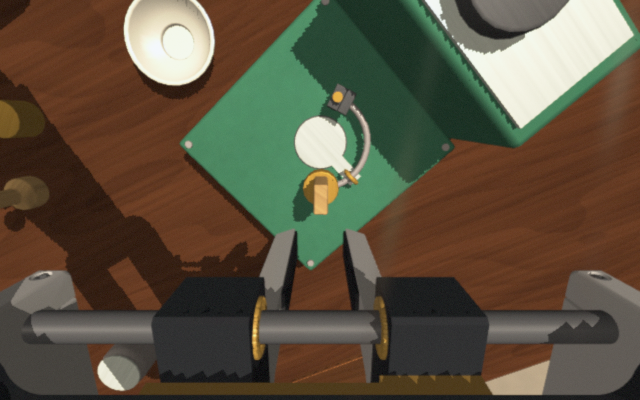

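View pics/q1.png

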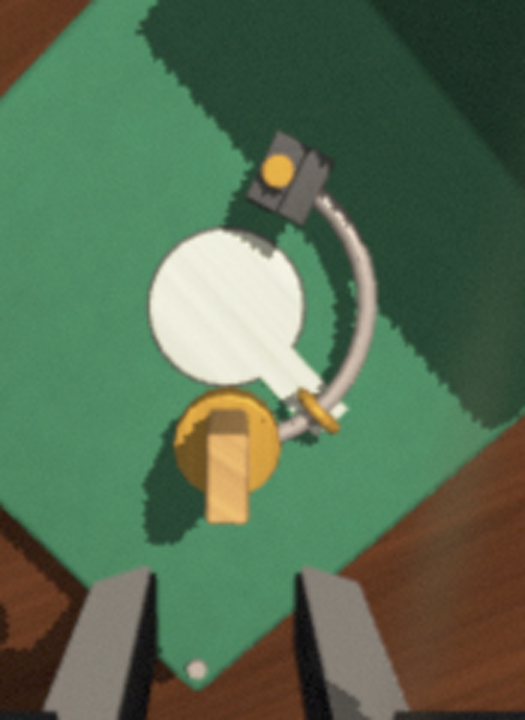

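View pics/q_scene.png

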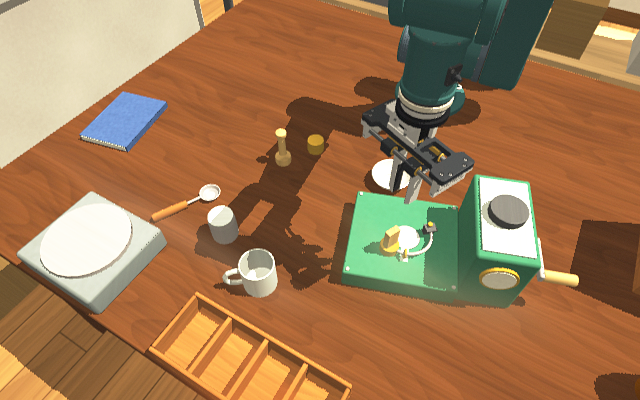

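```bash
python3 -c "
from bench import robot
print(robot.close_job())"
```

```text
the job is handed in; nothing more can be done
None
```

I picked up the hook by its paddle, swung its point through the brass ring, pushed it on to the keeper, pressed it home, let go and handed the job in at about 21 s.

- **Press:** I built the force up to about 7.5 N at the wrist. It stayed above 6 N for about 0.7 s and never went over 7.5 N in any reading I took. The wrist torque fits that load acting at the point rather than at the ring: it read about 85% of the predicted value throughout. I took no direct reading of the keeper or ring force alone.
- **Release:** I eased off to about 3 N sideways with the foot on the deck, then opened the fingers. Wrist forces then read near zero, apart from noise.
- **Final pictures:** the hook stands on the deck with its wire through the ring and its point under the hood. In the last scene picture the scoop, cup, tin, tamper and weight look where they were at the start. The dish is partly hidden by the gripper there, and I did not recheck the hopper ring.
- **Not confirmed:**
  - The hood hides the point, so I inferred its contact from the force and from geometry, not from sight. My last picture estimate put it about 2 mm into the face, which I read as contact within measuring error.
  - During the press the wire sat about 2 mm towards the outer side of the ring hole.
  - Before I corrected by comparing wire and ring in the same picture, the wrist camera disagreed with the arm's own position readings by 2 to 4 mm.

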